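# Change the batch in the handle tumbler

## Robot

A 6-joint arm with a two-finger parallel gripper is mounted at the origin on the work surface. World frame = base frame: x ahead of the robot, y to its left, z up, the work surface at z = 0. Lengths are in m, angles in rad, forces in N, time in s.
With the tool pointing down it reaches from about 0.375 to 0.975 m from the base axis. Payload 3.8 kg.
Tool frame: the origin (TCP) lies midway between the tips of the shut fingers; the grasp point (between the pads) lies 19 mm behind it; z points along the fingers, y is the direction in which the jaws open and shut (so a half turn about z gives the same grasp; the last joint's range is limited). The gripper opens to 85 mm and grips with 20 to 120 N. Pads are 22 mm wide; open, the fingers measure 114 mm over their backs; the gripper's body (76 mm by 85 mm) begins 54 mm behind the grasp point. The pads swing forward as they close: fully open they stand 13 mm farther back than shut.
Start: joints at [-0.037, 0.264, 1.604, -0, 1.274, -0.037], TCP at [0.675, -0, 0.204] pointing down, gripper open.
Joint ranges: [-2.63, 2.63], [-0.94, 2.18], [0.31, 2.57], [-1.31, 4.45], [0, 2.66], [-2.55, 2.55]. Speed limits (rad/s): [2.57, 2.57, 3.14, 3.14, 3.14, 3.14].

## Interface

Orientations are given as a rotation vector (axis times angle).
In Python, from workcell import bot gives the robot as it stands.
- The arm moves only by the tool drive_tool, never from a script. Its argument "deltas" is a list of rows, each an object with "hand": the opening, from 0 (shut) to 1 (fully open); "offset": the shift along the world's x, y, z in cm, a list of three; "angular": the turn, a rotation vector about the world's x, y, z in degrees, a list of three. A call has 1 to 8 rows; each row is the pose to reach, as a shift and turn from the pose commanded when the call began; what a row does not reach only later rows make up. A row lasts 1/8 s, in which the tool goes at most 62.5 mm and 10.7 degrees, less where a joint would pass 70% of its speed; a pose out of reach is approached as far as the arm can. A call with a gripper value outside its range is refused whole. The fingers move at their own pace and stop on an object; "force" is the grip in N (left out, the last holds). Time passes only in rows, so rows that repeat a pose let the fingers close. It gives the time, the measured TCP pose, the force and the opening at its end, in the units of the state.
- bot.read_state(): the state, without advancing time (a new reading comes with each control period).
- bot.read_camera(name): name is "scene" or "side" or "wrist"; returns a dict with "frame" (400x640x3 uint8, blue, green, red), "mtx" (3x3 intrinsics, pixels), "R" (3x3) and "t" (3): a world point X has camera coordinates R X + t. Camera axes: x right, y down, z forward; pixel columns grow to the right and rows downward; lengths in m; the calibration is good to about 2 mm. A picture is of the moment at which its call begins. There is no depth.
- bot.finish_job(): hands the job in, once; it reports no verdict.
The state is a dict: "time": time; "q": joint angles; "joint_vel": joint speeds; "joint_torque": joint torques, N m; "tool_pos": TCP position; "tcp_rot": TCP orientation; "wrist_force": force on the tool from outside, world axes, zero at the start; "torque": the same for the moment, N m; "width": opening from 0.0 (shut) to 1.0 (fully open).
Only numpy, scipy, OpenCV 4.12 (cv2) and the standard library are available. Lean on these libraries where they do the work, as an engineer would, in place of code of your own. Each camera call takes 0.05 s, during which the arm holds its last target. There are 200 camera calls.

## Task

The tumbling barrel on the bench has finished waxing a batch of chisel handles: squeeze the two red tabs together to unclip the yellow cover and lay it, tabs up, on the rubber mat, then turn the barrel by its crank until the open port faces straight down and all the dark waxed handles have dropped into the white tray below. Turn the port back up to the top, put every pale raw handle from the bench into the barrel, and clip the cover back on so that it sits flat in its seat with both bolts sprung out under their keepers. Leave the mallet, the chisel and the plane alone.

Things in the scene. Friction and masses are not known exactly. Their poses are not given: they have to be found in the camera images.
- cradle: green steel cradle that carries the tumbling barrel, fixed to the bench; two A-frames 236 mm apart. Origin on the bench (z = 0) under the middle of the barrel; z up; y runs along the barrel's level axis, which lies 195 mm above the bench; the crank is at the -y end.
- barrel (a joint): turn of the barrel about the cradle's +y axis (right-handed), rad, no stops: 0 = port straight up (as at the start), pi or -pi = port straight down; from 0 a positive turn carries the port and the crank handle towards the cradle's +x. Friction of about 0.6 N m holds it wherever it is left; about 9 N at the crank handle turns it.
- axis (a point): centre of the barrel, on its axis; its frame turns with the barrel: y along the axis, z out through the port. Blue six-sided barrel, 180 mm across flats and 172 mm long inside (wall 6 mm), between round end discs of 256 mm diameter. A handle let go in the port drops to the side opposite, 90 mm beyond the axis.
- port (a point): centre of the port (the barrel's open sixth side) in the seat plane, 98 mm from the axis, on which the cover's underside rests; y along the axis, z outwards. Clear opening 96 mm (x) by 155 mm (y). Seat: a steel ledge along each long side with an upright lip outside it, 8 mm high, 119 mm between the lips: 3.5 mm of play either side of the panel.
- crank_grip (a point): the place to hold the crank's black handle: a loosely spinning sleeve of 24 mm diameter and 88 mm length, parallel to the barrel's axis, 70 mm from it, on the port's side of the axis (straight above the axis when the port is up). This point is on the sleeve's centre line, 205 mm from the barrel's centre towards -y; the sleeve runs from 152 to 240 mm, and the flat crank arm lies at 142 to 150 mm.
- keeper_a (a point): inner lower edge of the +y one of two steel keepers: blocks 44 mm wide (x) and 7 mm thick that jut 8.5 mm inwards from the middle of each end disc over the cover's bolts. This point: 77.5 mm from the port's centre along +y, 18 mm above the seat plane. The other keeper is its mirror image at -y. Between them the panel has 3.5 mm of play at each end.
- cover: yellow clip-on cover of the port, 0.32 kg, fitted at the start: a panel 112 mm (x) by 148 mm (y) by 7 mm; origin in the middle of its underside, z up through the tabs, y along the barrel's axis when fitted (either way round fits). With both tabs squeezed to their stops it lifts straight out of its seat, or is lowered straight in; released tabs spring back and lock it.
- tab_grip (a point): middle between the cover's two upright red tabs, 40 mm above its underside. The tabs are 34 mm wide (x), stand 8 to 54 mm above the underside, and their outer faces are at y = +31 and -31 mm at rest, 42 mm apart when both are squeezed to their stops. On the outer side of each tab its bolt covers the panel's middle (24 mm wide) up to 16 mm above the underside.
- tab_a (a joint): how far the cover's +y tab is squeezed towards the middle: 0 = sprung out (bolt out), 0.010 m = at its stop (bolt drawn in, 4.5 mm clear of the keeper). Its flat steel bolt, 8 to 16 mm above the cover's underside, reaches 9 mm past the panel's end at rest, 5.5 mm under its keeper. Spring: about 4 N at rest to 9 N at the stop.
- tab_b (a joint): how far the cover's -y tab is squeezed towards the middle: 0 = sprung out (bolt out), 0.010 m = at its stop (bolt drawn in, 4.5 mm clear of the keeper). Its flat steel bolt, 8 to 16 mm above the cover's underside, reaches 9 mm past the panel's end at rest, 5.5 mm under its keeper. Spring: about 4 N at rest to 9 N at the stop.
- tray_floor (a point): middle of the inner floor (5 mm above the bench) of the white catch tray fixed under the barrel, inside 300 mm (cradle x) by 190 mm (cradle y), walls up to 48 mm above the bench. Axes as the cradle's.
- mat: black rubber mat, fixed, 200 mm (x) by 160 mm (y), 4 mm thick; origin in the middle of its underside on the bench; its top is at z = 0.004. The place to lay the cover down.
- raw1: pale raw wooden chisel handle, eight-sided with two broad flats: 90 mm long, 30 mm wide and 22 mm thick along the middle 40 mm, tapering to about two thirds at both ends, 45 g. Origin: middle of its underside as it lies flat; x along its length, y across its width, z up as it lies at the start (the middle of the wood is 11 mm along its own z). On the bench to the right of the barrel at the start; may be absent.
- raw2: pale raw wooden chisel handle, eight-sided with two broad flats: 90 mm long, 30 mm wide and 22 mm thick along the middle 40 mm, tapering to about two thirds at both ends, 45 g. Origin: middle of its underside as it lies flat; x along its length, y across its width, z up as it lies at the start (the middle of the wood is 11 mm along its own z). On the bench to the right of the barrel at the start; may be absent.
- raw3: pale raw wooden chisel handle, eight-sided with two broad flats: 90 mm long, 30 mm wide and 22 mm thick along the middle 40 mm, tapering to about two thirds at both ends, 45 g. Origin: middle of its underside as it lies flat; x along its length, y across its width, z up as it lies at the start (the middle of the wood is 11 mm along its own z). On the bench to the right of the barrel at the start; may be absent.
- raw4: pale raw wooden chisel handle, eight-sided with two broad flats: 90 mm long, 30 mm wide and 22 mm thick along the middle 40 mm, tapering to about two thirds at both ends, 45 g. Origin: middle of its underside as it lies flat; x along its length, y across its width, z up as it lies at the start (the middle of the wood is 11 mm along its own z). On the bench to the right of the barrel at the start; may be absent.
- waxed1: dark waxed wooden chisel handle, eight-sided with two broad flats: 90 mm long, 30 mm wide and 22 mm thick along the middle 40 mm, tapering to about two thirds at both ends, 45 g. Origin: middle of its underside as it lies flat; x along its length, y across its width, z up as it lies at the start (the middle of the wood is 11 mm along its own z). Inside the closed barrel at the start, along its axis; may be absent.
- waxed2: dark waxed wooden chisel handle, eight-sided with two broad flats: 90 mm long, 30 mm wide and 22 mm thick along the middle 40 mm, tapering to about two thirds at both ends, 45 g. Origin: middle of its underside as it lies flat; x along its length, y across its width, z up as it lies at the start (the middle of the wood is 11 mm along its own z). Inside the closed barrel at the start, along its axis; may be absent.
- waxed3: dark waxed wooden chisel handle, eight-sided with two broad flats: 90 mm long, 30 mm wide and 22 mm thick along the middle 40 mm, tapering to about two thirds at both ends, 45 g. Origin: middle of its underside as it lies flat; x along its length, y across its width, z up as it lies at the start (the middle of the wood is 11 mm along its own z). Inside the closed barrel at the start, along its axis; may be absent.
- mallet: beech joiner's mallet, about 350 mm long with a 125 mm head, lying near the robot; origin under its middle. Leave alone.
- chisel: chisel with a blue handle, 260 mm long, lying close to the robot; origin under its middle. Leave alone.
- plane: steel bench plane, 240 mm long, 100 mm high, standing on the far left; origin under its middle. Leave alone.

How it is judged:
By the outcome, as a careful person would: the job done as asked, in the order asked, and still so for the second after the job is handed in, with the robot touching nothing.
Of raw1, raw2, raw3, raw4 only 2 to 4 are there at a start; the rules pass over those that are not, and their reading is None.
Of waxed1, waxed2, waxed3 only 2 to 3 are there at a start; the rules pass over those that are not, and their reading is None.
At some moment in a run one of raw1, raw2, raw3, raw4 may be knocked a few centimetres aside while the robot is not near it.
It also fails if it takes over 210 s, if anything falls off the work surface, if the arm or the gripper's body presses on something with over 40 N, if the wrist force passes 120 N, or if a joint passes its speed limit or range.

## Working session

There is one attempt and no reset: what is moved stays moved. The work goes in short steps, Python scripts to look and compute and a tool call to move; the robot and the scene stay as the last step left them, time stands still between calls to the robot, and variables do not carry over. Pictures are saved under pics/ and viewed, about 12 in all and at most 16, crops included, and the job is handed in when it is done.

Besides the shell and the picture viewer there is one more tool, called as name(argument=value, ...), one argument or row to a line, values as JSON. drive_tool: Moves the arm, as the interface text tells. Its arguments: {"type":"object","properties":{"deltas":{"type":"array"},"force":{"type":"number"}},"required":["deltas"]}

```bash
mkdir -p pics; ls; cat > h.py <<'E'
from workcell import bot
import numpy as np, cv2
from scipy.spatial.transform import Rotation as Ro
def cam(n,f=None):
    c=bot.read_camera(n)
    if f: cv2.imwrite('pics/'+f,c['frame'])
    return c
def ray(c,uv,z):
    "world point at height z seen at pixel uv"
    R=np.array(c['R']);t=np.array(c['t']);o=-R.T@t
    d=R.T@np.linalg.inv(c['mtx'])@np.array([uv[0],uv[1],1.]);return o+d*(z-o[2])/d[2]
def proj(c,X):
    p=np.array(c['mtx'])@(np.array(c['R'])@np.array(X)+np.array(c['t']));return p[:2]/p[2]
def tri(c1,a,c2,b):
    A=[]
    for c,u in((c1,a),(c2,b)):
        P=np.array(c['mtx'])@np.c_[c['R'],c['t']]
        A+= [u[0]*P[2]-P[0],u[1]*P[2]-P[1]]
    v=np.linalg.svd(np.array(A))[2][-1];return v[:3]/v[3]
E
python3 - <<'E'
from h import *
import pickle
cs={n:cam(n,n+'0.png') for n in('scene','side','wrist')}
pickle.dump(cs,open('c0.pkl','wb'))
for n in cs: print(n,-np.array(cs[n]['R']).T@cs[n]['t'])
a=np.vstack([cs['scene']['frame'],cs['side']['frame']])
s=bot.read_state();print(s['tool_pos'],s['tcp_rot'],s['wrist_force'])
E
```

```text
pics
scene [0.1672863  0.44349947 1.58064867]
side [ 0.2950755  -0.38849335  1.53807924]
wrist [0.67462795 0.07782449 0.37291154]
[6.74384601e-01 2.96045145e-05 2.02622063e-01] [-2.22052804e+00 -2.22050064e+00  1.90029520e-03] [ 0.40534095 -0.0170595   0.19208889]
```

View pics/scene0.png

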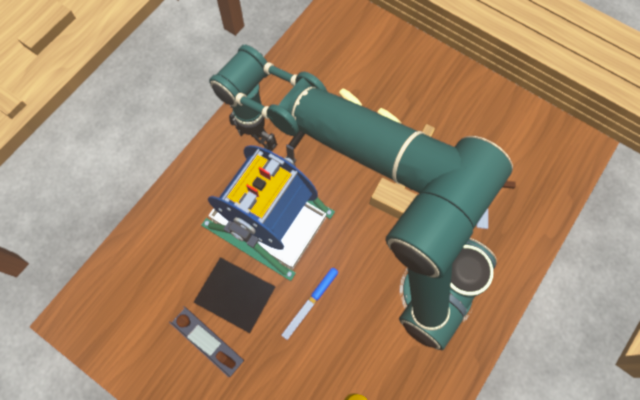

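View pics/side0.png

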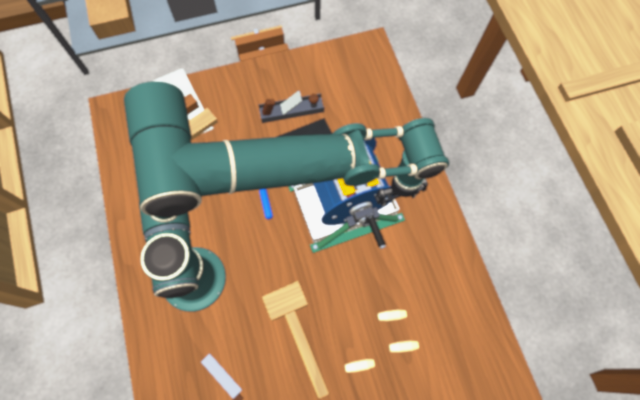

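Scene: barrel near (262,195), mat (235,295), plane (205,340), chisel (310,303). Side: the crank handle points to (378,240), and three raw handles lie near (392,315), (404,346) and (360,366). Next I'll enlarge.

```bash
python3 - <<'E'
from h import *
import pickle
cs=pickle.load(open('c0.pkl','rb'))
a=cs['scene']['frame'][130:340,180:345]; b=cs['side']['frame'][120:260,270:450]
a=cv2.resize(a,None,fx=2.85,fy=2.85,interpolation=cv2.INTER_CUBIC)
cv2.imwrite('pics/a.png',a)
cv2.imwrite('pics/b.png',cv2.resize(b,None,fx=4,fy=4,interpolation=cv2.INTER_CUBIC))
# pale blobs side
hsv=cv2.cvtColor(cs['side']['frame'],cv2.COLOR_BGR2HSV)
m=((hsv[...,2]>215)&(hsv[...,1]>25)&(hsv[...,1]<110)).astype(np.uint8);m[:290]=0
n,l,st,ce=cv2.connectedComponentsWithStats(m)
for i in range(1,n):
    if st[i,4]>40:
        ys,xs=np.nonzero(l==i);r=cv2.minAreaRect(np.c_[xs,ys].astype(np.float32))
        bx=cv2.boxPoints(r);P=[ray(cs['side'],p,.015)[:2] for p in bx]
        print(st[i,4],r,ray(cs['side'],r[0],.012).round(4)); print(np.round(P,4).tolist())
s=cs['side']
for uv in((190,290),(325,395),(285,300)):print(ray(s,uv,0).round(3))
E
```

```text
783 ((284.26727294921875, 299.9569091796875), (22.978628158569336, 37.553646087646484), 66.80140686035156) [ 0.2709 -0.1545  0.012 ]
[[0.206, -0.1251], [0.3263, -0.1106], [0.3357, -0.1846], [0.2171, -0.1981]]
151 ((392.0, 315.0), (10.0, 28.0), 90.0) [ 0.5898 -0.2987  0.012 ]
[[0.5514, -0.2713], [0.6378, -0.2969], [0.6269, -0.3263], [0.5411, -0.3009]]
665 ((305.8025207519531, 353.5904846191406), (87.46395111083984, 7.831119060516357), 67.98871612548828) [ 0.2917 -0.3333  0.012 ]
[[0.2635, -0.2008], [0.2882, -0.1985], [0.3185, -0.459], [0.295, -0.4606]]
151 ((403.5, 346.0), (10.0, 29.0), 90.0) [ 0.5922 -0.3987  0.012 ]
[[0.5531, -0.3716], [0.6406, -0.3975], [0.6299, -0.4257], [0.543, -0.3999]]
146 ((359.26922607421875, 365.34619140625), (10.59027099609375, 30.594118118286133), 78.69007110595703) [ 0.4408 -0.4136  0.012 ]
[[0.3949, -0.3934], [0.4898, -0.4031], [0.486, -0.4337], [0.3919, -0.4239]]
[-0.018 -0.033  0.   ]
[ 0.314 -0.465  0.   ]
[ 0.273 -0.153  0.   ]
```

View pics/a.png

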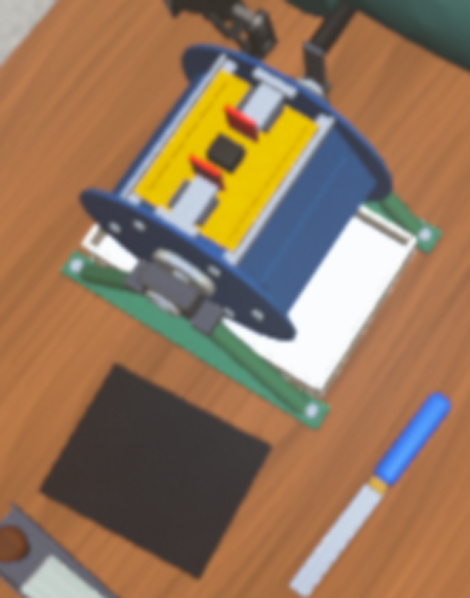

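View pics/b.png

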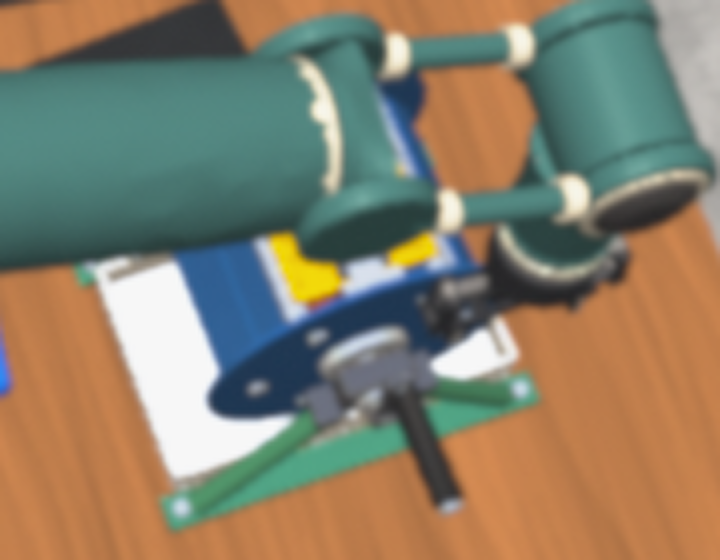

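Crop a shows foot bolts at (77,265), (315,411) and (430,235), and mat corners at (117,363), (271,447), (199,578) and (40,490). Crop b shows foot bolts at (181,508) and (521,388), and the crank end at (448,505).

```bash
python3 - <<'E'
from h import *
import pickle
cs=pickle.load(open('c0.pkl','rb'));sc,sd=cs['scene'],cs['side']
A=lambda u:(180+(u[0]-.9)/2.85,130+(u[1]-.9)/2.85)
B=lambda u:(270+(u[0]-1.5)/4,120+(u[1]-1.5)/4)
f=[ray(sc,A(u),.01)[:2] for u in((77,265),(315,411),(430,235))]+[ray(sd,B(u),.01)[:2] for u in((181,508),(521,388),(85,275))]
print('feet',np.round(f,4).tolist())
mt=np.array([ray(sc,A(u),.004)[:2] for u in((117,363),(271,447),(199,578),(40,490))]);print('mat',mt.round(4).tolist(),mt.mean(0))
k=ray(sd,B((448,505)),.265);print('crank end',k)
yc=np.array([ray(sc,A(u),.300)[:2] for u in((137,198),(235,252),(328,125),(225,68))]);print('cover',yc.round(4).tolist(),yc.mean(0))
t=np.array([ray(sc,A(u),.347)[:2] for u in((227,107),(257,133),(191,157),(223,187))]);print('tabtops',t.round(4).tolist(),t.mean(0))
E
```

```text
feet [[0.7125, 0.2401], [0.3982, 0.2205], [0.41, -0.0167], [0.4169, -0.0117], [0.7293, 0.0073], [0.396, 0.2151]]
mat [[0.6079, 0.3017], [0.4148, 0.2787], [0.3946, 0.4326], [0.5887, 0.4574]] [0.50152455 0.36758957]
crank end [ 0.57755738 -0.12578059  0.265     ]
cover [[0.6074, 0.1951], [0.5018, 0.1847], [0.5057, 0.0337], [0.6205, 0.0428]] [0.55885221 0.1140923 ]
tabtops [[0.5789, 0.0876], [0.5413, 0.0923], [0.5759, 0.1453], [0.5349, 0.1517]] [0.55774303 0.11920809]
```

drive_tool(
  deltas=[
    {"hand":1,"offset":[0,0,5],"angular":[0,0,0]},
    {"hand":1,"offset":[0,0,11],"angular":[0,0,0]},
    {"hand":1,"offset":[0,0,17],"angular":[0,0,10]},
    {"hand":1,"offset":[0,0,23],"angular":[0,0,20]},
    {"hand":1,"offset":[-3,3,23],"angular":[0,0,30]},
    {"hand":1,"offset":[-6,6,23],"angular":[0,0,40]},
    {"hand":1,"offset":[-9,9,23],"angular":[0,0,50]},
    {"hand":1,"offset":[-11.3,11.3,23],"angular":[0,0,60]},
  ],
)

```text
time: 1.15
tool_pos: [0.5606, 0.114, 0.4335]
tcp_rot: [-0.804, -3.037, -0.0]
wrist_force: [0.2, -0.0, -0.2]
width: 1.001
```

drive_tool(
  deltas=[
    {"hand":1,"offset":[0,0,0],"angular":[0,0,10]},
    {"hand":1,"offset":[0,0,0],"angular":[0,0,20]},
    {"hand":1,"offset":[0,0,0],"angular":[0,0,30]},
    {"hand":1,"offset":[0,0,0],"angular":[0,0,33.5]},
    {"hand":1,"offset":[0,0,0],"angular":[0,0,33.5]},
  ],
)

```text
time: 1.78
tool_pos: [0.5618, 0.113, 0.4333]
tcp_rot: [0.095, -3.139, 0.0]
wrist_force: [0.9, -0.4, 0.1]
width: 1.002
```

```bash
python3 - <<'E'
from h import *
import pickle
cs={n:cam(n,n+'1.png') for n in('scene','side','wrist')}
pickle.dump(cs,open('c1.pkl','wb'))
s=bot.read_state();print(s['time'],s['tool_pos'],Ro.from_rotvec(s['tcp_rot']).as_matrix().round(3).tolist(),s['q'])
E
```

```text
1.925 [0.56193569 0.11298581 0.43349815] [[-0.998, -0.06, -0.0], [-0.06, 0.998, -0.0], [0.0, -0.0, -1.0]] [ 1.54962743e-01  1.63175248e-02  1.47232785e+00  2.48877714e-06
  1.65326383e+00 -1.47598244e+00]
```

View pics/wrist1.png

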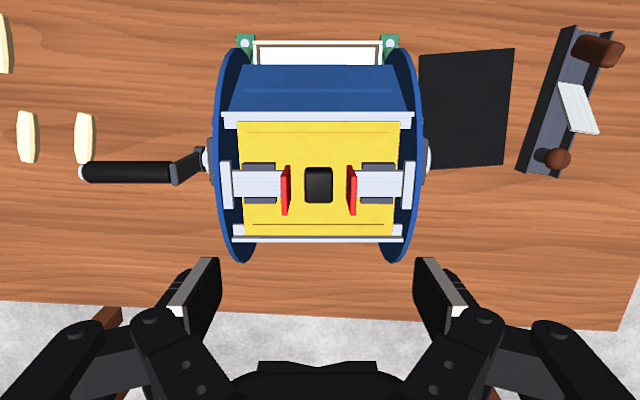

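The wrist view shows tabs at (286,190) and (352,190), panel corners near (237,122), (399,122), (396,237) and (243,237), and foot bolts at (244,43) and (390,43). Three raw handles are at the left edge.

```bash
python3 - <<'E'
from h import *
import pickle
cs=pickle.load(open('c1.pkl','rb'));w=cs['wrist']
P=lambda L,z:np.array([ray(w,u,z)[:2] for u in L])
print('tabs top outer',P([(281,214),(290,167),(357,214),(347,167)],.347).round(4).tolist())
print('feet',P([(244,43),(390,43)],.01).round(4).tolist())
print('keepers inner edge',P([(232,160),(232,209),(404,160),(404,208)],.318).round(4).tolist())
print('panel',P([(237,122),(399,122)],.300).round(4).tolist())
print('crank',P([(82,172),(172,172)],.265).round(4).tolist())
for z in(.022,):print('raw',P([(84,138),(27,137),(2,40)],.016).round(4).tolist())
c=np.array([.562,.113]);y=np.array([-.061,.998]);x=np.array([.998,.061])
for n in('wrist','side','scene'):
  for X in [(*(c+y*s*.0775+x*e*.022),.318) for s in(1,-1) for e in(-1,1)]+[(*(c-.24*y),.265)]: print(n,proj(cs[n],X).round(1),end=' ')
d=np.array(cs['side']['frame'])[100:400,270:470];cv2.imwrite('pics/s1.png',cv2.resize(d,None,fx=2,fy=2))
E
```

```text
tabs top outer [[0.583, 0.0845], [0.5428, 0.0905], [0.5792, 0.1474], [0.54, 0.1357]]
feet [[0.4162, -0.0157], [0.4017, 0.2237]]
keepers inner edge [[0.5462, 0.0375], [0.592, 0.0368], [0.5371, 0.1881], [0.5814, 0.1944]]
panel [[0.515, 0.0382], [0.5062, 0.1838]]
crank [[0.58, -0.1332], [0.5743, -0.0388]]
raw [[0.5878, -0.2976], [0.5921, -0.3978], [0.4361, -0.4063]]
wrist [405.3 158.1] wrist [401.4 205.6] wrist [228.3 158.2] wrist [232.2 205.7] wrist [ 87.9 169.2] side [334.8 144.8] side [348.8 140.2] side [354.4 191.3] side [368.9 186.4] side [381.4 246.2] scene [250.2 210.1] scene [236.1 201.7] scene [282.6 163.3] scene [268.8 155.4] scene [307.7 122.7]
```

View pics/side1.png

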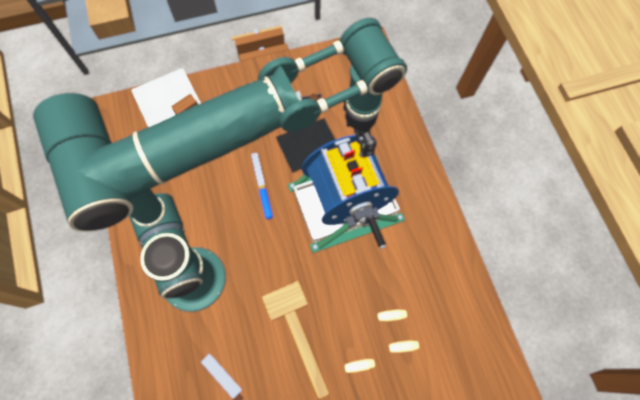

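drive_tool(
  deltas=[
    {"hand":1,"offset":[0.1,0,-3],"angular":[0,0,0]},
    {"hand":1,"offset":[0.1,0,-6],"angular":[0,0,0]},
    {"hand":1,"offset":[0.1,0,-9],"angular":[0,0,0]},
    {"hand":1,"offset":[0.1,0,-11],"angular":[0,0,0]},
    {"hand":1,"offset":[0.1,0,-11.7],"angular":[0,0,0]},
    {"hand":1,"offset":[0.1,0,-11.7],"angular":[0,0,0]},
  ],
  force=40,
)

```text
time: 2.68
tool_pos: [0.5631, 0.113, 0.3169]
tcp_rot: [-0.096, 3.14, -0.0]
wrist_force: [0.1, 0.5, 0.2]
width: 0.998
```

drive_tool(
  deltas=[
    {"hand":0,"offset":[0,0,0],"angular":[0,0,0]},
    {"hand":0,"offset":[0,0,0],"angular":[0,0,0]},
    {"hand":0,"offset":[0,0,0],"angular":[0,0,0]},
    {"hand":0,"offset":[0,0,0],"angular":[0,0,0]},
    {"hand":0,"offset":[0,0,0],"angular":[0,0,0]},
    {"hand":0,"offset":[0,0,0],"angular":[0,0,0]},
  ],
)

```text
time: 3.42
tool_pos: [0.5628, 0.1131, 0.3163]
tcp_rot: [0.096, -3.139, -0.0]
wrist_force: [-0.3, 0.1, -1.0]
width: -0.002
```

```bash
python3 - <<'E'
from h import *
a=cam('wrist')['frame'];b=cam('side')['frame'][110:210,290:430];
b=cv2.resize(b,(560,400),interpolation=cv2.INTER_CUBIC)
cv2.imwrite('pics/m2.png',cv2.resize(np.hstack([a,b]),None,fx=.66,fy=.66))
print(bot.read_state()['width'])
E
```

```text
-0.0004589317595565106
```

View pics/m2.png

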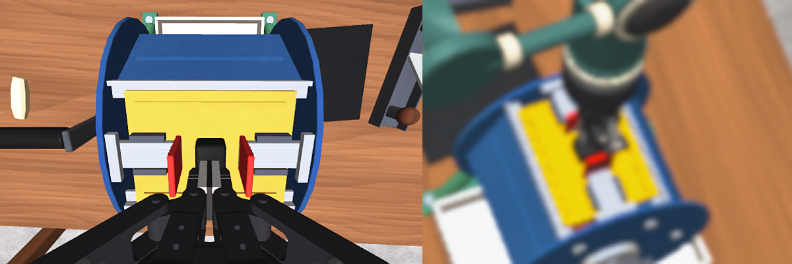

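```bash
python3 - <<'E'
from h import *
c=cam('wrist');s=bot.read_state();T=Ro.from_rotvec(s['tcp_rot']);p=np.array(s['tool_pos'])
print('tcp',p,proj(c,p),'grasp',proj(c,p+[0,0,.019]), 'cam',-np.array(c['R']).T@c['t'], np.array(c['R']).round(3).tolist())
C=np.array([.563,.1135]);y=np.array([-.061,.998]);x=np.array([.998,.061])
for X in [(*(C+y*s*.031+x*e*.017),z) for s in(1,-1) for e in(-1,1) for z in(.301,.347)]:print(np.round(X,3),proj(c,X).round(1))
cv2.imwrite('pics/w3.png',cv2.resize(c['frame'][160:400,160:480],None,fx=2.4,fy=2.4,interpolation=cv2.INTER_CUBIC))
E
```

```text
tcp [0.56286356 0.11306212 0.31637419] [316.69699649 236.26724419] grasp [316.68729003 251.91078348] cam [0.48526491 0.10831506 0.48680076] [[-0.062, 0.998, 0.0], [0.951, 0.059, 0.303], [0.302, 0.019, -0.953]]
[0.544 0.143 0.301] [369.8 199.4]
[0.544 0.143 0.347] [385.2 230.6]
[0.578 0.145 0.301] [367.2 251.2]
[0.578 0.145 0.347] [380.8 294.5]
[0.548 0.082 0.301] [265.  199.3]
[0.548 0.082 0.347] [250.1 230.5]
[0.582 0.084 0.301] [267.6 251.2]
[0.582 0.084 0.347] [254.3 294.5]
```

View pics/w3.png

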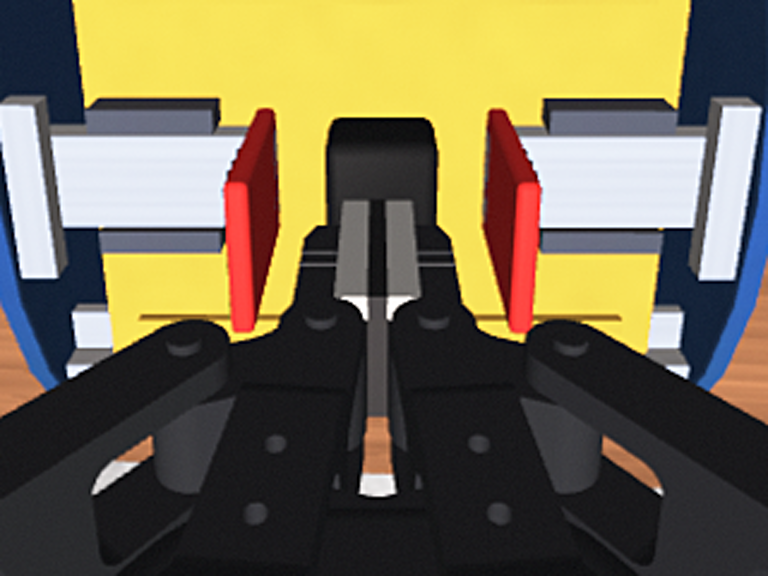

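```bash
python3 - <<'E'
from h import *
b=cam('side');a=cam('scene')
p=np.array(bot.read_state()['tool_pos'])
print(proj(b,p),proj(a,p))
C=np.array([.563,.1145]);y=np.array([-.061,.998]);x=np.array([.998,.061])
for s in(1,-1):
  for e in(-1,1):
    X=(*(C+y*s*.031+x*e*.017),.347);print(s,e,proj(b,X).round(1),proj(a,X).round(1))
f=lambda im,u,v:cv2.resize(im[v-25:v+25,u-33:u+33],None,fx=6,fy=6,interpolation=cv2.INTER_CUBIC)
cv2.imwrite('pics/m4.png',np.hstack([f(b['frame'],355,163),f(a['frame'],262,180)]))
E
```

```text
[351.80443531 165.37981095] [259.40847065 182.28825422]
1 -1 [342.9 152.9] [256.8 191.2]
1 1 [354.1 149.2] [245.7 184.6]
-1 -1 [351.  171.8] [270.  172.1]
-1 1 [362.3 168. ] [259.1 165.8]
```

View pics/m4.png

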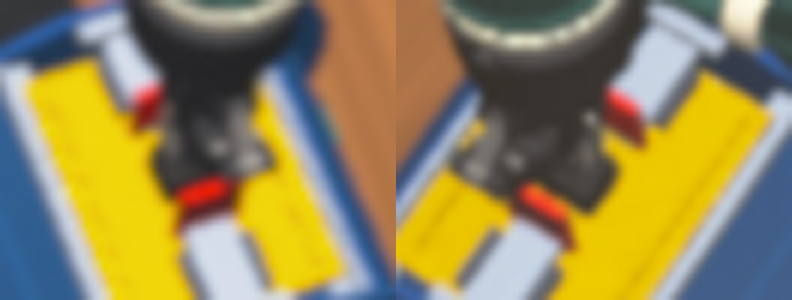

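drive_tool(
  deltas=[
    {"hand":0,"offset":[0,0,3],"angular":[0,0,0]},
    {"hand":0,"offset":[0,0,6],"angular":[0,0,0]},
    {"hand":1,"offset":[0,0,6],"angular":[0,0,0]},
    {"hand":1,"offset":[0,0,6],"angular":[0,0,0]},
    {"hand":1,"offset":[0,0,6],"angular":[0,0,0]},
    {"hand":1,"offset":[0,0,6],"angular":[0,0,0]},
    {"hand":1,"offset":[0.1,0.15,3],"angular":[0,0,0]},
    {"hand":1,"offset":[0.1,0.15,0],"angular":[0,0,0]},
  ],
  force=40,
)

```text
time: 4.68
tool_pos: [0.5641, 0.1146, 0.3158]
tcp_rot: [-0.096, 3.14, 0.0]
wrist_force: [0.1, -0.5, 0.1]
width: 1.005
```

drive_tool(
  deltas=[
    {"hand":1,"offset":[0,0,0],"angular":[0,0,0]},
    {"hand":1,"offset":[0,0,0],"angular":[0,0,0]},
  ],
)

```text
time: 4.92
tool_pos: [0.5643, 0.1145, 0.3175]
tcp_rot: [-0.096, 3.139, 0.0]
wrist_force: [0.5, 0.5, 0.7]
width: 1.0
```

```bash
python3 - <<'E'
from h import *
c=cam('wrist','w5.png');s=bot.read_state();print(s['tool_pos'],s['width'])
E
```

```text
[0.56474606 0.11459627 0.31829419] 0.9996935496103513
```

View pics/w5.png

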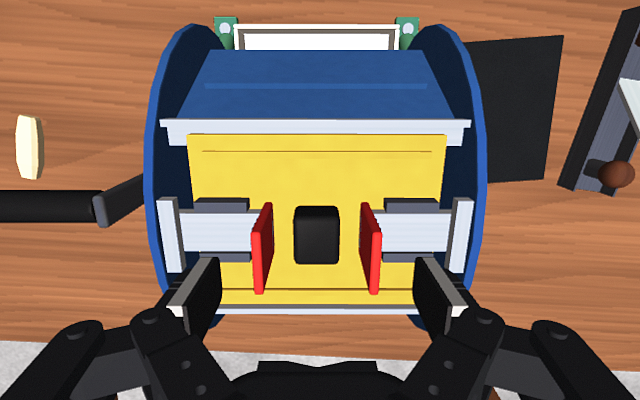

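```bash
python3 - <<'E'
from h import *
c=cam('wrist');print(c['mtx'][0][0],np.array(c['mtx'])[:2,2]);s=bot.read_state();p=np.array(s['tool_pos']);T=Ro.from_rotvec(s['tcp_rot']).as_matrix();print(s['q'])
# where would open tip corners (inner y +-42.5, x +-11) project for various heights above TCP
for h in(.0,.013,.03,.04,.05):
    print(h,[proj(c,p+T@np.array([sx*.011,sy*.0425,-h])).round(0).tolist() for sy in(-1,1) for sx in(1,-1)])
E
```

```text
330.577480026919 [316.81740716 196.23453056]
[ 1.57043845e-01  2.52022112e-02  1.66661286e+00 -1.10802771e-05
  1.44691371e+00 -1.47484520e+00]
0.0 [[240.0, 218.0], [243.0, 254.0], [394.0, 218.0], [391.0, 254.0]]
0.013 [[234.0, 228.0], [237.0, 266.0], [399.0, 228.0], [396.0, 266.0]]
0.03 [[226.0, 242.0], [229.0, 283.0], [408.0, 242.0], [404.0, 283.0]]
0.04 [[219.0, 252.0], [224.0, 295.0], [414.0, 252.0], [410.0, 296.0]]
0.05 [[213.0, 263.0], [217.0, 309.0], [421.0, 263.0], [416.0, 309.0]]
```

drive_tool(
  deltas=[
    {"hand":1,"offset":[0,0,-0.8],"angular":[0,0,0]},
    {"hand":1,"offset":[0,0,-1.6],"angular":[0,0,0]},
    {"hand":1,"offset":[0,0,-2],"angular":[0,0,0]},
    {"hand":1,"offset":[0,0,-2.2],"angular":[0,0,0]},
    {"hand":1,"offset":[0,0,-2.2],"angular":[0,0,0]},
  ],
)

```text
time: 5.65
tool_pos: [0.5639, 0.1145, 0.2945]
tcp_rot: [0.096, -3.14, 0.0]
wrist_force: [-0.0, 0.5, -0.4]
width: 1.008
```

drive_tool(
  deltas=[
    {"hand":1,"offset":[0,0,-0.2],"angular":[0,0,0]},
    {"hand":1,"offset":[0,0,-0.4],"angular":[0,0,0]},
    {"hand":1,"offset":[0,0,-0.4],"angular":[0,0,0]},
    {"hand":1,"offset":[0,0,-0.4],"angular":[0,0,0]},
  ],
)

```text
time: 6.15
tool_pos: [0.564, 0.1145, 0.2907]
tcp_rot: [-0.096, 3.14, 0.0]
wrist_force: [-0.2, -0.4, -0.4]
width: 1.0
```

```bash
python3 - <<'E'
from h import *
c=cam('wrist','w6.png');s=bot.read_state();print(s['tool_pos'],s['wrist_force'])
E
```

```text
[0.56404447 0.11451962 0.29078315] [-0.30030064  0.04133332 -0.55444616]
```

View pics/w6.png

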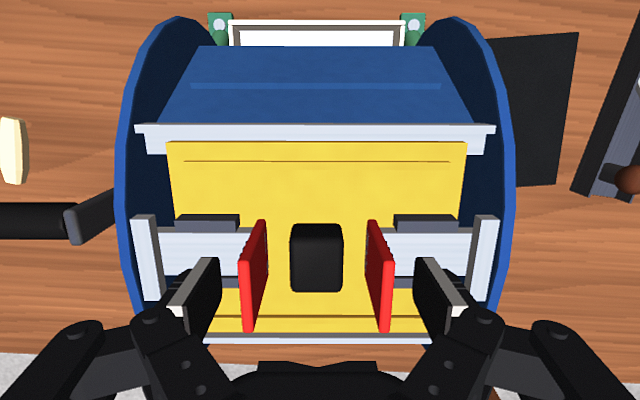

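drive_tool(
  deltas=[
    {"hand":1,"offset":[0.3,0,-0.5],"angular":[0,0,0]},
    {"hand":1,"offset":[0.3,0,-0.9],"angular":[0,0,0]},
    {"hand":1,"offset":[0.3,0,-1.1],"angular":[0,0,0]},
    {"hand":1,"offset":[0.3,0,-1.2],"angular":[0,0,0]},
    {"hand":1,"offset":[0.3,0,-1.2],"angular":[0,0,0]},
  ],
  force=40,
)

```text
time: 6.82
tool_pos: [0.567, 0.1145, 0.2786]
tcp_rot: [0.096, -3.14, 0.0]
wrist_force: [-0.4, -1.2, 0.1]
width: 0.999
```

drive_tool(
  deltas=[
    {"hand":0,"offset":[0,0,0],"angular":[0,0,0]},
    {"hand":0,"offset":[0,0,0],"angular":[0,0,0]},
    {"hand":0,"offset":[0,0,0],"angular":[0,0,0]},
    {"hand":0,"offset":[0,0,0],"angular":[0,0,0]},
    {"hand":0,"offset":[0,0,0],"angular":[0,0,0]},
    {"hand":0,"offset":[0,0,0],"angular":[0,0,0]},
  ],
)

```text
time: 7.58
tool_pos: [0.568, 0.1144, 0.2816]
tcp_rot: [-0.096, 3.136, -0.0]
wrist_force: [-1.4, -0.5, 8.8]
width: 0.471
```

drive_tool(
  deltas=[
    {"hand":0,"offset":[0,0,0.5],"angular":[0,0,0]},
    {"hand":0,"offset":[0,0,1],"angular":[0,0,0]},
    {"hand":0,"offset":[0,0,2],"angular":[0,0,0]},
    {"hand":0,"offset":[0,0,3.5],"angular":[0,0,0]},
    {"hand":0,"offset":[0,0,6],"angular":[0,0,0]},
    {"hand":0,"offset":[0,0,8],"angular":[0,0,0]},
    {"hand":0,"offset":[0,0,8],"angular":[0,0,0]},
  ],
)

```text
time: 8.45
tool_pos: [0.5683, 0.1147, 0.3618]
tcp_rot: [-0.096, 3.135, 0.001]
wrist_force: [0.4, 0.3, -3.0]
width: 0.472
```

```bash
python3 - <<'E'
from h import *
c=cam('wrist','w7.png');s=bot.read_state();print(s['tool_pos'],s['wrist_force'],s['width'],s['q'])
E
```

```text
[0.56757863 0.11460902 0.35997042] [-1.12838682  0.53499169 -4.00097948] 0.4753265129999948 [ 1.56241969e-01  2.36424029e-02  1.59483921e+00 -1.67248046e-05
  1.52069828e+00 -1.47569710e+00]
```

View pics/w7.png

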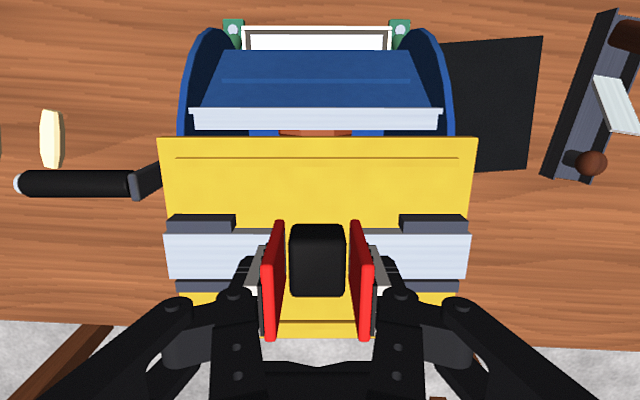

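drive_tool(
  deltas=[
    {"hand":0,"offset":[-1,4,0],"angular":[0,0,0]},
    {"hand":0,"offset":[-2,8,0],"angular":[0,0,0]},
    {"hand":0,"offset":[-3,12,0],"angular":[0,0,0]},
    {"hand":0,"offset":[-4,16,0],"angular":[0,0,1]},
    {"hand":0,"offset":[-5,20,0],"angular":[0,0,2]},
    {"hand":0,"offset":[-6.1,24,-2],"angular":[0,0,3]},
    {"hand":0,"offset":[-6.1,25.3,-6],"angular":[0,0,3.5]},
    {"hand":0,"offset":[-6.1,25.3,-10],"angular":[0,0,3.5]},
  ],
)

```text
time: 9.5
tool_pos: [0.5049, 0.3686, 0.2561]
tcp_rot: [0.195, -3.134, 0.001]
wrist_force: [-0.2, -0.3, -2.7]
width: 0.475
```

drive_tool(
  deltas=[
    {"hand":0,"offset":[0,0,-4],"angular":[0,0,0]},
    {"hand":0,"offset":[0,0,-8],"angular":[0,0,0]},
    {"hand":0,"offset":[0,0,-12],"angular":[0,0,0]},
    {"hand":0,"offset":[0,0,-16],"angular":[0,0,0]},
    {"hand":0,"offset":[0,0,-19],"angular":[0,0,0]},
    {"hand":0,"offset":[0,0,-20],"angular":[0,0,0]},
    {"hand":0,"offset":[0,0,-20],"angular":[0,0,0]},
  ],
)

```text
time: 10.38
tool_pos: [0.5053, 0.367, 0.0576]
tcp_rot: [0.192, -3.134, 0.002]
wrist_force: [0.4, 0.3, -2.8]
width: 0.473
```

```bash
python3 - <<'E'
from h import *
c=cam('wrist','w8.png');cam('scene','sc8.png');s=bot.read_state();print(s['tool_pos'],s['wrist_force'],s['width'],s['q'])
E
```

```text
[0.50696388 0.36815021 0.06005072] [-0.52213193  0.66923116 -1.90244373] 0.4689638020518851 [ 5.88342403e-01  2.95307633e-01  1.84458282e+00 -1.96442583e-05
  9.99504133e-01 -1.10463371e+00]
```

View pics/w8.png

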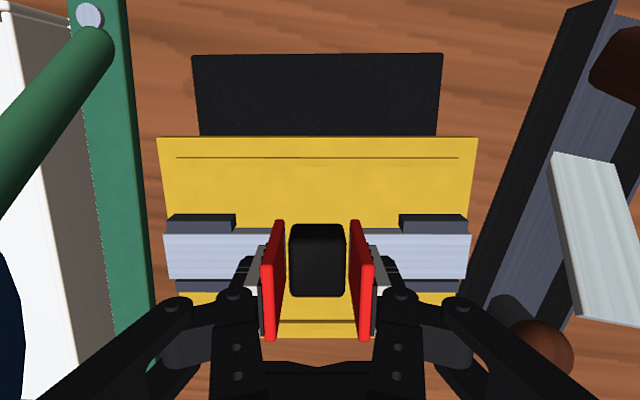

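```bash
python3 - <<'E'
from h import *
c=cam('wrist')
P=lambda L,z:np.array([ray(c,u,z)[:2] for u in L]).round(4).tolist()
print('mat edge',P([(192,56),(443,53)],.004)); print('cover top-left/right',P([(157,137),(477,137)],.078),P([(157,137),(477,137)],.068))
for z in(.05,.08,.1):print('knob',z,P([(513,345),(545,350)],z))
s=cam('scene');
for X in ((.48,.45,.03),):print(proj(s,X))
E
```

```text
mat edge [[0.4185, 0.2778], [0.3974, 0.435]]
cover top-left/right [[0.4585, 0.2885], [0.4406, 0.4339]] [[0.4604, 0.284], [0.4414, 0.4388]]
knob 0.05 [[0.5746, 0.509], [0.5759, 0.5316]]
knob 0.08 [[0.5504, 0.4839], [0.5516, 0.5028]]
knob 0.1 [[0.5343, 0.4672], [0.5353, 0.4836]]
[221.97583821 319.57628012]
```

drive_tool(
  deltas=[
    {"hand":0,"offset":[0,0,-2],"angular":[0,0,0]},
    {"hand":0,"offset":[0,0,-4],"angular":[0,0,0]},
    {"hand":0,"offset":[0,0,-5.3],"angular":[0,0,0]},
    {"hand":0,"offset":[0,0,-5.7],"angular":[0,0,0]},
    {"hand":0,"offset":[0,0,-6],"angular":[0,0,0]},
    {"hand":0,"offset":[0,0,-6.2],"angular":[0,0,0]},
    {"hand":0,"offset":[0,0,-6.2],"angular":[0,0,0]},
  ],
)

```text
time: 11.45
tool_pos: [0.5063, 0.3677, -0.0029]
tcp_rot: [-0.192, 3.135, 0.001]
wrist_force: [-0.1, -0.5, -2.9]
width: 0.475
```

drive_tool(
  deltas=[
    {"hand":0,"offset":[0,0,-0.2],"angular":[0,0,0]},
    {"hand":0,"offset":[0,0,-0.2],"angular":[0,0,0]},
  ],
)

```text
time: 11.7
tool_pos: [0.506, 0.3675, -0.0052]
tcp_rot: [-0.192, 3.136, 0.0]
wrist_force: [0.4, -0.0, -3.2]
width: 0.476
```

drive_tool(
  deltas=[
    {"hand":0,"offset":[0,0,-0.2],"angular":[0,0,0]},
    {"hand":0,"offset":[0,0,-0.2],"angular":[0,0,0]},
  ],
)

```text
time: 11.95
tool_pos: [0.5062, 0.3676, -0.0072]
tcp_rot: [-0.192, 3.135, 0.0]
wrist_force: [0.1, -0.1, -2.6]
width: 0.478
```

drive_tool(
  deltas=[
    {"hand":0,"offset":[0,0,-0.2],"angular":[0,0,0]},
    {"hand":0,"offset":[0,0,-0.2],"angular":[0,0,0]},
  ],
)

```text
time: 12.2
tool_pos: [0.5062, 0.3677, -0.0074]
tcp_rot: [-0.192, 3.136, -0.0]
wrist_force: [-4.4, -3.6, 8.8]
width: 0.473
```

drive_tool(
  deltas=[
    {"hand":0,"offset":[0,0,-0.2],"angular":[0,0,0]},
    {"hand":0,"offset":[0,0,-0.2],"angular":[0,0,0]},
  ],
)

```text
time: 12.45
tool_pos: [0.5062, 0.3676, -0.0075]
tcp_rot: [-0.192, 3.136, -0.0]
wrist_force: [-8.3, -4.8, 19.3]
width: 0.473
```

drive_tool(
  deltas=[
    {"hand":0,"offset":[0,0,0.3],"angular":[0,0,0]},
    {"hand":0.9,"offset":[0,0,0.4],"angular":[0,0,0]},
    {"hand":0.9,"offset":[0,0,0.4],"angular":[0,0,0]},
    {"hand":0.9,"offset":[0,0,0.4],"angular":[0,0,0]},
    {"hand":0.9,"offset":[0,0,0.4],"angular":[0,0,0]},
    {"hand":0.9,"offset":[0,0,3],"angular":[0,0,0]},
    {"hand":0.9,"offset":[0,0,7],"angular":[0,0,0]},
    {"hand":0.9,"offset":[0,0,12],"angular":[0,0,0]},
  ],
)

```text
time: 13.45
tool_pos: [0.505, 0.3668, 0.1084]
tcp_rot: [0.192, -3.133, 0.002]
wrist_force: [0.8, 0.5, 0.1]
width: 0.898
```

```bash
python3 - <<'E'
from h import *
c=cam('wrist');s=bot.read_state();print(s['tool_pos'],s['wrist_force'],s['width'],s['q'])
# red tabs
h=cv2.cvtColor(c['frame'],cv2.COLOR_BGR2HSV);m=(((h[...,0]<6)|(h[...,0]>174))&(h[...,1]>180)&(h[...,2]>90)).astype(np.uint8)
n,l,st,ce=cv2.connectedComponentsWithStats(m)
print([(st[i].tolist(),ce[i].round(1).tolist()) for i in range(1,n) if st[i,4]>100])
m=((abs(h[...,0].astype(int)-25)<5)&(h[...,1]>170)&(h[...,2]>120)).astype(np.uint8)
n,l,st,ce=cv2.connectedComponentsWithStats(m)
print([(st[i].tolist(),ce[i].round(1).tolist()) for i in range(1,n) if st[i,4]>300])
E
```

```text
[0.50969606 0.37001276 0.11768437] [2.33905511 0.32031068 4.44457683] 0.8998640978742313 [ 5.88379678e-01  2.37888454e-01  1.80041869e+00  1.02357090e-05
  1.09293829e+00 -1.10465299e+00]
[([274, 170, 10, 57, 333], [278.2, 200.3]), ([353, 170, 9, 57, 330], [357.5, 200.9])]
[([225, 119, 187, 129, 15594], [317.9, 177.1])]
```

drive_tool(
  deltas=[
    {"hand":1,"offset":[0,0,6],"angular":[0,0,0]},
    {"hand":1,"offset":[0,0,12],"angular":[0,0,0]},
    {"hand":1,"offset":[0,0,18],"angular":[0,0,-10]},
    {"hand":1,"offset":[0,0,24],"angular":[0,0,-20]},
    {"hand":1,"offset":[0,-4,28],"angular":[0,0,-30]},
    {"hand":1,"offset":[1,-10,28],"angular":[0,0,-40]},
    {"hand":1,"offset":[2,-16,28],"angular":[0,0,-50]},
    {"hand":1,"offset":[3,-22,28],"angular":[0,0,-60]},
  ],
)

```text
time: 14.5
tool_pos: [0.5362, 0.1459, 0.3889]
tcp_rot: [1.408, 2.807, 0.001]
wrist_force: [-0.1, 0.2, -0.5]
width: 1.0
```

drive_tool(
  deltas=[
    {"hand":1,"offset":[1,-6,0],"angular":[0,0,-10]},
    {"hand":1,"offset":[2,-12,0],"angular":[0,0,-20]},
    {"hand":1,"offset":[3,-18,0],"angular":[0,0,-30]},
    {"hand":1,"offset":[4,-23.5,0],"angular":[0,0,-33.5]},
    {"hand":1,"offset":[4,-24,-4],"angular":[0,0,-33.5]},
    {"hand":1,"offset":[4,-24,-4],"angular":[0,0,-33.5]},
  ],
)

```text
time: 15.25
tool_pos: [0.574, -0.0931, 0.3445]
tcp_rot: [-2.15, -2.281, 0.006]
wrist_force: [-0.3, 0.8, -0.4]
width: 0.998
```

```bash
python3 - <<'E'
from h import *
c=cam('wrist','w9.png');s=bot.read_state();p=np.array(s['tool_pos']);T=Ro.from_rotvec(s['tcp_rot']).as_matrix();print(p,T.round(3).tolist(),s['q'])
C=np.array([.5635,.1135]);y=np.array([-.061,.998])
for d in(.152,.24):print(proj(c,(*(C-y*d),.265)))
E
```

```text
[ 0.57497468 -0.0924453   0.34698697] [[-0.06, 0.998, -0.004], [0.998, 0.06, 0.001], [0.001, -0.004, -1.0]] [-2.02408709e-01  3.63651488e-02  1.60474872e+00  3.43941446e-04
  1.50446587e+00 -2.62859974e-01]
[320.63302452 123.46826256]
[320.39553598 232.5872896 ]
```

View pics/w9.png

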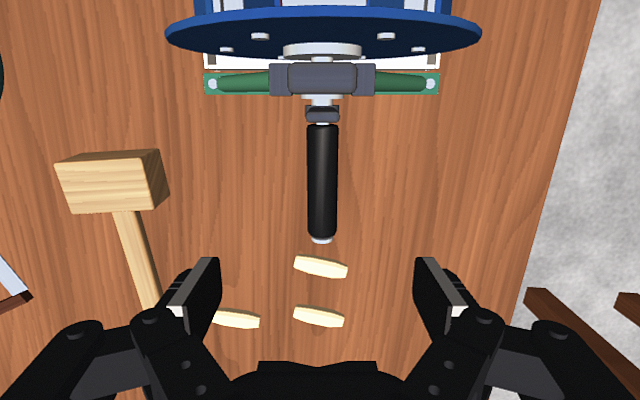

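drive_tool(
  deltas=[
    {"hand":1,"offset":[0.1,0,-4],"angular":[0,0,0]},
    {"hand":1,"offset":[0.1,0,-8],"angular":[0,0,0]},
    {"hand":1,"offset":[0.1,0,-11.5],"angular":[0,0,0]},
    {"hand":0,"offset":[0.1,0,-12.5],"angular":[0,0,0]},
    {"hand":0,"offset":[0.1,0,-12.5],"angular":[0,0,0]},
    {"hand":0,"offset":[0.1,0,-12.5],"angular":[0,0,0]},
    {"hand":0,"offset":[0.1,0,-12.5],"angular":[0,0,0]},
    {"hand":0,"offset":[0.1,0,-12.5],"angular":[0,0,0]},
  ],
  force=40,
)

```text
time: 16.3
tool_pos: [0.5777, -0.0926, 0.2262]
tcp_rot: [2.151, 2.287, 0.002]
wrist_force: [-3.1, 1.8, 6.1]
width: 0.267
```

drive_tool(
  deltas=[
    {"hand":0,"offset":[0,0,0],"angular":[0,0,0]},
    {"hand":0,"offset":[0,0,0],"angular":[0,0,0]},
  ],
)

```text
time: 16.55
tool_pos: [0.5777, -0.0926, 0.2262]
tcp_rot: [2.151, 2.287, 0.002]
wrist_force: [-3.7, 1.6, 7.0]
width: 0.264
```

```bash
python3 - <<'E'
import numpy as np
C=.07
# turn 22.5..: offset rows for +x turn: dx=70 sin a, dz=70(cos a -1); cradle x = (.998,.061)
for k in range(1,25):
    a=np.radians(7.5*k);d=7*np.sin(a);print(k,[round(.998*d,2),round(.061*d,2),round(7*(np.cos(a)-1),2)])
E
```

```text
1 [np.float64(0.91), np.float64(0.06), np.float64(-0.06)]
2 [np.float64(1.81), np.float64(0.11), np.float64(-0.24)]
3 [np.float64(2.67), np.float64(0.16), np.float64(-0.53)]
4 [np.float64(3.49), np.float64(0.21), np.float64(-0.94)]
5 [np.float64(4.25), np.float64(0.26), np.float64(-1.45)]
6 [np.float64(4.94), np.float64(0.3), np.float64(-2.05)]
7 [np.float64(5.54), np.float64(0.34), np.float64(-2.74)]
8 [np.float64(6.05), np.float64(0.37), np.float64(-3.5)]
9 [np.float64(6.45), np.float64(0.39), np.float64(-4.32)]
10 [np.float64(6.75), np.float64(0.41), np.float64(-5.19)]
11 [np.float64(6.93), np.float64(0.42), np.float64(-6.09)]
12 [np.float64(6.99), np.float64(0.43), np.float64(-7.0)]
13 [np.float64(6.93), np.float64(0.42), np.float64(-7.91)]
14 [np.float64(6.75), np.float64(0.41), np.float64(-8.81)]
15 [np.float64(6.45), np.float64(0.39), np.float64(-9.68)]
16 [np.float64(6.05), np.float64(0.37), np.float64(-10.5)]
17 [np.float64(5.54), np.float64(0.34), np.float64(-11.26)]
18 [np.float64(4.94), np.float64(0.3), np.float64(-11.95)]
19 [np.float64(4.25), np.float64(0.26), np.float64(-12.55)]
20 [np.float64(3.49), np.float64(0.21), np.float64(-13.06)]
21 [np.float64(2.67), np.float64(0.16), np.float64(-13.47)]
22 [np.float64(1.81), np.float64(0.11), np.float64(-13.76)]
23 [np.float64(0.91), np.float64(0.06), np.float64(-13.94)]
24 [np.float64(0.0), np.float64(0.0), np.float64(-14.0)]
```

drive_tool(
  deltas=[
    {"hand":0,"offset":[1.1,0.06,0.54],"angular":[0,0,0]},
    {"hand":0,"offset":[2.0,0.11,0.36],"angular":[0,0,0]},
    {"hand":0,"offset":[2.87,0.16,0.07],"angular":[0,0,0]},
    {"hand":0,"offset":[3.69,0.21,-0.34],"angular":[0,0,0]},
    {"hand":0,"offset":[4.45,0.26,-0.85],"angular":[0,0,0]},
    {"hand":0,"offset":[5.14,0.3,-1.45],"angular":[0,0,0]},
    {"hand":0,"offset":[5.74,0.34,-2.14],"angular":[0,0,0]},
    {"hand":0,"offset":[6.25,0.37,-2.9],"angular":[0,0,0]},
  ],
)

```text
time: 17.55
tool_pos: [0.6357, -0.0891, 0.1948]
tcp_rot: [-2.149, -2.284, 0.009]
wrist_force: [-13.6, -0.5, 7.8]
width: 0.262
```

drive_tool(
  deltas=[
    {"hand":0,"offset":[0.4,0.02,-0.82],"angular":[0,0,0]},
    {"hand":0,"offset":[0.7,0.04,-1.69],"angular":[0,0,0]},
    {"hand":0,"offset":[0.88,0.05,-2.59],"angular":[0,0,0]},
    {"hand":0,"offset":[0.94,0.06,-3.5],"angular":[0,0,0]},
    {"hand":0,"offset":[0.88,0.05,-4.41],"angular":[0,0,0]},
    {"hand":0,"offset":[0.7,0.04,-5.31],"angular":[0,0,0]},
    {"hand":0,"offset":[0.4,0.02,-6.18],"angular":[0,0,0]},
    {"hand":0,"offset":[0,0,-7.0],"angular":[0,0,0]},
  ],
)

```text
time: 18.55
tool_pos: [0.6423, -0.0888, 0.1293]
tcp_rot: [2.149, 2.284, 0.007]
wrist_force: [-2.2, 2.0, 13.9]
width: 0.264
```

drive_tool(
  deltas=[
    {"hand":0,"offset":[-0.51,-0.03,-0.76],"angular":[0,0,0]},
    {"hand":0,"offset":[-1.11,-0.07,-1.45],"angular":[0,0,0]},
    {"hand":0,"offset":[-1.8,-0.11,-2.05],"angular":[0,0,0]},
    {"hand":0,"offset":[-2.56,-0.16,-2.56],"angular":[0,0,0]},
    {"hand":0,"offset":[-3.38,-0.21,-2.97],"angular":[0,0,0]},
    {"hand":0,"offset":[-4.24,-0.26,-3.26],"angular":[0,0,0]},
    {"hand":0,"offset":[-5.14,-0.31,-3.44],"angular":[0,0,0]},
    {"hand":0,"offset":[-6.05,-0.37,-3.5],"angular":[0,0,0]},
  ],
)

```text
time: 19.55
tool_pos: [0.5827, -0.0923, 0.0871]
tcp_rot: [2.149, 2.284, 0.008]
wrist_force: [11.9, -1.2, -20.8]
width: 0.263
```

drive_tool(
  deltas=[
    {"hand":0,"offset":[-0.5,0,0],"angular":[0,0,0]},
    {"hand":0,"offset":[-0.9,0,0],"angular":[0,0,0]},
    {"hand":0,"offset":[-0.9,0,0],"angular":[0,0,0]},
    {"hand":0,"offset":[-0.9,0,0],"angular":[0,0,0]},
  ],
)

```text
time: 20.05
tool_pos: [0.5695, -0.0931, 0.0872]
tcp_rot: [-2.153, -2.288, 0.002]
wrist_force: [5.0, -2.7, -14.2]
width: 0.261
```

```bash
python3 - <<'E'
from h import *
s=bot.read_state();print(s['tool_pos'],s['wrist_force'],s['q'])
a=cam('side');b=cam('scene')
C=np.array([.565,.1135]);
for X in((*C,.02),):print(proj(a,X),proj(b,X))
f=lambda im,u,v:cv2.resize(im[v-50:v+50,u-50:u+50],None,fx=4,fy=4,interpolation=cv2.INTER_CUBIC)
cv2.imwrite('pics/m10.png',np.hstack([f(a['frame'],350,195),f(b['frame'],270,205)]))
E
```

```text
[ 0.56950317 -0.09308474  0.08720896] [  4.9696971   -2.67224616 -14.2126322 ] [-2.04681876e-01  1.81249214e-01  1.93078441e+00 -8.91509224e-04
  1.03038512e+00 -2.65002733e-01]
[345.44719787 200.58955846] [267.39755025 216.22112915]
```

drive_tool(
  deltas=[
    {"hand":0,"offset":[0.8,0,0],"angular":[0,0,0]},
    {"hand":0,"offset":[1.7,0,0],"angular":[0,0,0]},
    {"hand":0,"offset":[1.7,0,0],"angular":[0,0,0]},
    {"hand":0,"offset":[1.7,0,0],"angular":[0,0,0]},
  ],
)

```text
time: 20.65
tool_pos: [0.5843, -0.0921, 0.0871]
tcp_rot: [-2.149, -2.285, 0.005]
wrist_force: [-3.6, -0.8, -14.5]
width: 0.265
```

drive_tool(
  deltas=[
    {"hand":0,"offset":[-1,0,0],"angular":[0,0,0]},
    {"hand":0,"offset":[-1.2,0,0],"angular":[0,0,0]},
    {"hand":0,"offset":[-1.2,0,0],"angular":[0,0,0]},
    {"hand":0,"offset":[-1.2,0,0],"angular":[0,0,0]},
    {"hand":0,"offset":[-1.2,0,0],"angular":[0,0,0]},
  ],
)

```text
time: 21.28
tool_pos: [0.5748, -0.0927, 0.087]
tcp_rot: [2.152, 2.288, -0.0]
wrist_force: [4.7, -2.6, -24.2]
width: 0.266
```

```bash
python3 - <<'E'
from h import *
s=bot.read_state();print(s['tool_pos'],s['wrist_force'])
for n in('side','scene'):
    f=cam(n)['frame'];h=cv2.cvtColor(f,cv2.COLOR_BGR2HSV)
    o=pickle.load(open('c0.pkl','rb'))[n]['frame'] if 0 else None
    a=cam(n)
    C=np.array([.565,.1135])
    poly=np.array([proj(a,(C[0]+x,C[1]+y,.02)) for x,y in((-.15,-.095),(.15,-.095),(.15,.095),(-.15,.095))],np.int32)
    m=np.zeros(f.shape[:2],np.uint8);cv2.fillPoly(m,[poly],1)
    br=(m>0)&(h[...,0]<20)&(h[...,1]>90)&(h[...,2]<120)&(h[...,2]>20)
    ys,xs=np.nonzero(br);print(n,poly.tolist(),br.sum(),(xs.mean(),ys.mean()) if len(xs) else '')
E
```

```text
[ 0.57478457 -0.09273223  0.08702985] [  4.69532151  -2.5926378  -24.16665476]
side [[311, 237], [395, 213], [377, 165], [296, 187]] 0 
scene [[323, 218], [248, 168], [211, 213], [287, 266]] 0
```

drive_tool(
  deltas=[
    {"hand":0,"offset":[1.31,0.06,0.06],"angular":[0,0,0]},
    {"hand":0,"offset":[2.21,0.11,0.24],"angular":[0,0,0]},
    {"hand":0,"offset":[3.07,0.16,0.53],"angular":[0,0,0]},
    {"hand":0,"offset":[3.89,0.21,0.94],"angular":[0,0,0]},
    {"hand":0,"offset":[4.65,0.26,1.45],"angular":[0,0,0]},
    {"hand":0,"offset":[5.34,0.3,2.05],"angular":[0,0,0]},
    {"hand":0,"offset":[5.94,0.34,2.74],"angular":[0,0,0]},
    {"hand":0,"offset":[6.45,0.37,3.5],"angular":[0,0,0]},
  ],
)

```text
time: 22.48
tool_pos: [0.6411, -0.0888, 0.1276]
tcp_rot: [2.151, 2.287, 0.003]
wrist_force: [-3.1, -1.5, -8.0]
width: 0.263
```

drive_tool(
  deltas=[
    {"hand":0,"offset":[0.4,0.02,0.82],"angular":[0,0,0]},
    {"hand":0,"offset":[0.7,0.04,1.69],"angular":[0,0,0]},
    {"hand":0,"offset":[0.88,0.05,2.59],"angular":[0,0,0]},
    {"hand":0,"offset":[0.94,0.06,3.5],"angular":[0,0,0]},
    {"hand":0,"offset":[0.88,0.05,4.41],"angular":[0,0,0]},
    {"hand":0,"offset":[0.7,0.04,5.31],"angular":[0,0,0]},
    {"hand":0,"offset":[0.4,0.02,6.18],"angular":[0,0,0]},
    {"hand":0,"offset":[0,0,7.0],"angular":[0,0,0]},
  ],
)

```text
time: 23.48
tool_pos: [0.637, -0.089, 0.1932]
tcp_rot: [-2.15, -2.285, 0.006]
wrist_force: [-6.0, -3.7, -14.9]
width: 0.259
```

drive_tool(
  deltas=[
    {"hand":0,"offset":[-0.51,-0.03,0.76],"angular":[0,0,0]},
    {"hand":0,"offset":[-1.11,-0.07,1.45],"angular":[0,0,0]},
    {"hand":0,"offset":[-1.8,-0.11,2.05],"angular":[0,0,0]},
    {"hand":0,"offset":[-2.56,-0.16,2.56],"angular":[0,0,0]},
    {"hand":0,"offset":[-3.38,-0.21,2.97],"angular":[0,0,0]},
    {"hand":0,"offset":[-4.24,-0.26,3.26],"angular":[0,0,0]},
    {"hand":0,"offset":[-5.14,-0.31,3.44],"angular":[0,0,0]},
    {"hand":0,"offset":[-6.05,-0.37,3.5],"angular":[0,0,0]},
  ],
)

```text
time: 24.48
tool_pos: [0.5803, -0.0924, 0.2272]
tcp_rot: [2.151, 2.287, 0.004]
wrist_force: [8.9, -3.6, -32.5]
width: 0.263
```

drive_tool(
  deltas=[
    {"hand":0,"offset":[-0.3,0,-0.3],"angular":[0,0,0]},
    {"hand":0,"offset":[-0.3,0,-0.5],"angular":[0,0,0]},
    {"hand":0,"offset":[-0.3,0,-0.5],"angular":[0,0,0]},
    {"hand":0,"offset":[-0.3,0,-0.5],"angular":[0,0,0]},
  ],
)

```text
time: 24.98
tool_pos: [0.5779, -0.0926, 0.2267]
tcp_rot: [2.15, 2.285, 0.005]
wrist_force: [4.1, -1.2, -11.2]
width: 0.261
```

drive_tool(
  deltas=[
    {"hand":1,"offset":[-0.05,0,0.1],"angular":[0,0,0]},
    {"hand":1,"offset":[-0.05,0,0.1],"angular":[0,0,0]},
    {"hand":1,"offset":[-0.05,0,0.1],"angular":[0,0,0]},
    {"hand":1,"offset":[0,0,5],"angular":[0,0,0]},
    {"hand":1,"offset":[0,0,11],"angular":[0,0,0]},
    {"hand":1,"offset":[-0.5,4,17],"angular":[0,0,0]},
    {"hand":1,"offset":[-1,9,22],"angular":[0,0,0]},
    {"hand":1,"offset":[-1.5,14,25],"angular":[0,0,0]},
  ],
)

```text
time: 25.98
tool_pos: [0.5621, 0.0372, 0.4704]
tcp_rot: [2.152, 2.285, 0.004]
wrist_force: [0.4, 0.1, -0.3]
width: 1.0
```

```bash
python3 - <<'E'
from h import *
import pickle
cs={n:cam(n) for n in('wrist','side','scene')};pickle.dump(cs,open('c2.pkl','wb'))
s=bot.read_state();print(s['tool_pos'],s['wrist_force'])
f=lambda im,u,v:cv2.resize(im[v-50:v+50,u-50:u+50],(400,400),interpolation=cv2.INTER_CUBIC)
c=cs['wrist']['frame'];top=c[0:400,120:520]
cv2.imwrite('pics/m11.png',np.hstack([top,f(cs['scene']['frame'],270,205)]))
sd=cs['side'];hsv=cv2.cvtColor(sd['frame'],cv2.COLOR_BGR2HSV)
m=((hsv[...,2]>200)&(hsv[...,1]>25)&(hsv[...,1]<115)).astype(np.uint8);m[:260]=0
n,l,st,ce=cv2.connectedComponentsWithStats(m)
for i in range(1,n):
    if 60<st[i,4]<400:
        ys,xs=np.nonzero(l==i);p=np.array([ray(sd,(x,y),.015)[:2] for x,y in zip(xs,ys)]);d=np.linalg.svd(p-p.mean(0),full_matrices=False)[2][0]
        print(st[i],p.mean(0).round(4),np.degrees(np.arctan2(d[1],d[0])).round(1))
E
```

```text
[0.56260293 0.03860324 0.47116479] [-0.74736922  0.19445098 -0.21582365]
[377 309  30  12 162] [ 0.5936 -0.2994] 170.2
[389 341  30  12 161] [ 0.5966 -0.4002] -9.6
[344 359  31  14 154] [ 0.4468 -0.4139] 174.3
```

View pics/m11.png

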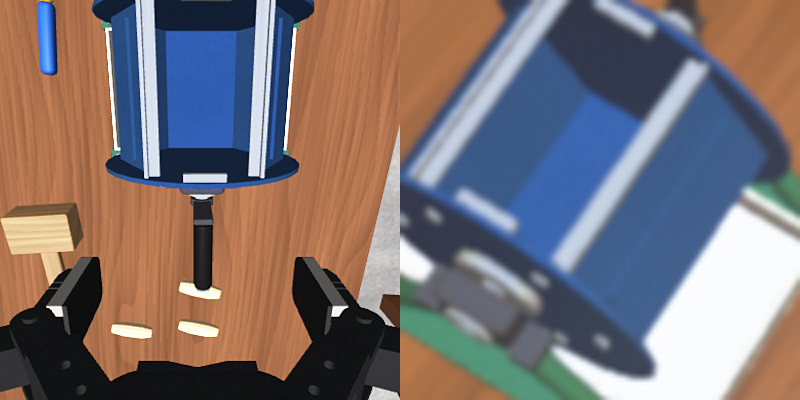

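drive_tool(
  deltas=[
    {"hand":1,"offset":[0.5,-5,0],"angular":[0,0,10]},
    {"hand":1,"offset":[1,-10,0],"angular":[0,0,20]},
    {"hand":1,"offset":[1.5,-15,0],"angular":[0,0,30]},
    {"hand":1,"offset":[2,-20,0],"angular":[0,0,40]},
    {"hand":1,"offset":[2.5,-25,0],"angular":[0,0,50]},
    {"hand":1,"offset":[2.9,-30,-4],"angular":[0,0,60]},
    {"hand":1,"offset":[2.9,-33.7,-9],"angular":[0,0,70]},
    {"hand":1,"offset":[2.9,-33.7,-14],"angular":[0,0,76.7]},
  ],
)

```text
time: 27.12
tool_pos: [0.5894, -0.3047, 0.3235]
tcp_rot: [-0.269, -3.128, 0.001]
wrist_force: [0.4, -0.3, -0.0]
width: 1.008
```

drive_tool(
  deltas=[
    {"hand":1,"offset":[0,0,-5],"angular":[0,0,0]},
    {"hand":1,"offset":[0,0,-10],"angular":[0,0,0]},
    {"hand":1,"offset":[0,0,-15],"angular":[0,0,0]},
    {"hand":1,"offset":[0,0,-20],"angular":[0,0,0]},
    {"hand":1,"offset":[0,0,-20],"angular":[0,0,0]},
  ],
)

```text
time: 27.75
tool_pos: [0.5856, -0.2989, 0.1201]
tcp_rot: [-0.269, -3.118, -0.008]
wrist_force: [-0.2, 0.2, -0.5]
width: 1.0
```

```bash
cat >> h.py <<'E'
def raws(n='wrist'):
    c=cam(n);f=c['frame'];h=cv2.cvtColor(f,cv2.COLOR_BGR2HSV)
    m=((h[...,2]>190)&(h[...,1]>20)&(h[...,1]<120)&(h[...,0]>15)&(h[...,0]<40)).astype(np.uint8)
    if n=='side':m[:260]=0
    k,l,st,ce=cv2.connectedComponentsWithStats(m)
    for i in range(1,k):
        if st[i,4]>60:
            ys,xs=np.nonzero(l==i);p=np.array([ray(c,(x,y),.014)[:2] for x,y in zip(xs,ys)])
            r=cv2.minAreaRect((p*1000).astype(np.float32))
            d=np.linalg.svd(p-p.mean(0),full_matrices=False)[2][0]
            print(n,st[i].tolist(),'mean',p.mean(0).round(4),'rect',np.round(r[0],1),np.round(r[1],0),'ang',np.degrees(np.arctan2(d[1],d[0])).round(1))
    s=bot.read_state();print(s['time'],np.round(s['tool_pos'],4),np.round(s['q'],2))
E
python3 -c "
from h import *
raws();raws('side')"
```

```text
wrist [106, 0, 54, 94, 1983] mean [ 0.4561 -0.4158] rect [ 452.2 -417.2] [30. 67.] ang -8.3
wrist [299, 139, 36, 102, 1546] mean [ 0.5964 -0.3004] rect [ 590.4 -299.4] [30. 92.] ang -10.3
wrist [186, 163, 38, 97, 1792] mean [ 0.599  -0.4012] rect [ 592.7 -401.1] [31. 91.] ang -12.8
27.8 [ 0.5884 -0.3002  0.124 ] [-0.51  0.3   1.71 -0.    1.14 -1.91]
side [14, 260, 24, 32, 578] mean [-0.523   0.1678] rect [-523.9  164.6] [ 61. 128.] ang -73.6
side [353, 260, 11, 23, 72] mean [ 0.5342 -0.1287] rect [ 530.6 -132.8] [81. 16.] ang -127.8
side [263, 282, 64, 115, 1785] mean [ 0.2809 -0.2392] rect [ 288.3 -289.1] [124. 350.] ang -83.1
side [377, 309, 24, 12, 128] mean [ 0.5797 -0.297 ] rect [ 578.  -296.2] [33. 74.] ang 165.9
side [389, 340, 30, 13, 195] mean [ 0.5959 -0.4   ] rect [ 591.9 -398.8] [33. 95.] ang 170.9
side [344, 359, 31, 14, 180] mean [ 0.4463 -0.4142] rect [ 440.5 -413.3] [33. 96.] ang 174.4
27.85 [ 0.5906 -0.3012  0.1271] [-0.51  0.3   1.71 -0.    1.14 -1.91]
```

drive_tool(
  deltas=[
    {"hand":1,"offset":[0,0,-4],"angular":[0,0,0]},
    {"hand":1,"offset":[0,0,-8],"angular":[0,0,0]},
    {"hand":1,"offset":[0,0,-11],"angular":[0,0,0]},
    {"hand":1,"offset":[0,0,-13],"angular":[0,0,0]},
    {"hand":1,"offset":[0,0,-14],"angular":[0,0,0]},
    {"hand":1,"offset":[0,0,-14],"angular":[0,0,0]},
  ],
)

```text
time: 28.6
tool_pos: [0.5917, -0.301, -0.0123]
tcp_rot: [0.268, 3.129, -0.001]
wrist_force: [-0.3, -0.0, -0.1]
width: 0.998
```

drive_tool(
  deltas=[
    {"hand":0,"offset":[0,0,-0.6],"angular":[0,0,0]},
    {"hand":0,"offset":[0,0,-0.6],"angular":[0,0,0]},
    {"hand":0,"offset":[0,0,-0.6],"angular":[0,0,0]},
    {"hand":0,"offset":[0,0,-0.6],"angular":[0,0,0]},
    {"hand":0,"offset":[0,0,-0.6],"angular":[0,0,0]},
  ],
  force=40,
)

```text
time: 29.22
tool_pos: [0.5917, -0.3009, -0.0183]
tcp_rot: [0.268, 3.129, -0.001]
wrist_force: [0.9, 0.1, 3.3]
width: 0.336
```

drive_tool(
  deltas=[
    {"hand":0,"offset":[0,0,5],"angular":[0,0,0]},
    {"hand":0,"offset":[0,0,10.5],"angular":[0,0,0]},
    {"hand":0,"offset":[0,0,16],"angular":[0,0,-9]},
    {"hand":0,"offset":[0,0,21.5],"angular":[0,0,-18]},
    {"hand":0,"offset":[0,0,27],"angular":[0,0,-27]},
    {"hand":0,"offset":[0,0,32.5],"angular":[0,0,-36]},
    {"hand":0,"offset":[0,0,38],"angular":[0,0,-45]},
    {"hand":0,"offset":[0,4,40],"angular":[0,0,-54]},
  ],
)

```text
time: 30.22
tool_pos: [0.5919, -0.2628, 0.3855]
tcp_rot: [1.668, 2.654, -0.0]
wrist_force: [0.2, 1.6, -0.8]
width: 0.335
```

drive_tool(
  deltas=[
    {"hand":0,"offset":[-0.5,5,0],"angular":[0,0,-9]},
    {"hand":0,"offset":[-1,10.5,0],"angular":[0,0,-18]},
    {"hand":0,"offset":[-1.5,16,0],"angular":[0,0,-22.7]},
    {"hand":0,"offset":[-2,21.5,0],"angular":[0,0,-22.7]},
    {"hand":0,"offset":[-2.4,27,0],"angular":[0,0,-22.7]},
    {"hand":0,"offset":[-2.7,32.5,0],"angular":[0,0,-22.7]},
    {"hand":0,"offset":[-2.7,37.4,0],"angular":[0,0,-22.7]},
    {"hand":0,"offset":[-2.7,37.4,0],"angular":[0,0,-22.7]},
  ],
)

```text
time: 31.22
tool_pos: [0.5634, 0.1167, 0.3804]
tcp_rot: [-2.146, -2.292, 0.0]
wrist_force: [0.0, -0.5, -0.5]
width: 0.334
```

```bash
python3 - <<'E'
from h import *
c=cam('wrist','w12.png');s=bot.read_state();print(s['time'],s['tool_pos'],s['tcp_rot'],s['width'],s['q'])
f=c['frame'];h=cv2.cvtColor(f,cv2.COLOR_BGR2HSV)
# bright rails
m=((h[...,2]>175)&(h[...,1]<40)).astype(np.uint8);k,l,st,ce=cv2.connectedComponentsWithStats(m)
print([(st[i].tolist()) for i in range(1,k) if st[i,4]>150])
m=((h[...,2]>190)&(h[...,1]>20)&(h[...,1]<120)&(h[...,0]>15)&(h[...,0]<40)).astype(np.uint8);k,l,st,ce=cv2.connectedComponentsWithStats(m)
print([(st[i].tolist()) for i in range(1,k) if st[i,4]>150])
C=np.array([.5645,.1135]);y=np.array([-.061,.998]);x=np.array([.998,.061])
print([proj(c,(*(C+x*a+y*b),z)).round(0).tolist() for a in(-.0595,.0595) for b in(-.08,.08) for z in(.301,)])
E
```

```text
31.275 [0.56359875 0.11481131 0.38046755] [-2.14860531e+00 -2.29139792e+00  1.57385058e-03] 0.3371762597773303 [ 1.57844712e-01  1.73558477e-02  1.56501906e+00 -2.88089990e-04
  1.56026247e+00  9.35491126e-02]
[[135, 0, 17, 44, 571], [281, 0, 18, 24, 378], [498, 0, 142, 400, 34356], [301, 29, 36, 6, 170], [286, 66, 64, 8, 312], [233, 84, 17, 195, 981], [240, 84, 24, 182, 2532], [289, 84, 65, 13, 844], [375, 85, 27, 188, 2595], [388, 85, 21, 202, 940], [293, 169, 48, 178, 7600], [2, 311, 61, 61, 1045]]
[[283, 167, 68, 181, 3438], [96, 277, 78, 47, 2609]]
[[249.0, 285.0], [237.0, 92.0], [386.0, 286.0], [402.0, 93.0]]
```

drive_tool(
  deltas=[
    {"hand":0,"offset":[0.1,-0.1,-4],"angular":[0,0,0]},
    {"hand":0,"offset":[0.1,-0.1,-8],"angular":[0,0,0]},
    {"hand":0,"offset":[0.1,-0.1,-11],"angular":[0,0,0]},
    {"hand":0,"offset":[0.1,-0.1,-13],"angular":[0,0,0]},
    {"hand":0,"offset":[0.1,-0.1,-13],"angular":[0,0,0]},
    {"hand":0.55,"offset":[0.1,-0.1,-13],"angular":[0,0,0]},
    {"hand":0.55,"offset":[0.1,-0.1,-13],"angular":[0,0,0]},
    {"hand":0.55,"offset":[0.1,-0.1,-13],"angular":[0,0,0]},
  ],
)

```text
time: 32.28
tool_pos: [0.5659, 0.1125, 0.2524]
tcp_rot: [2.151, 2.287, 0.003]
wrist_force: [0.7, 0.2, 0.3]
width: 0.552
```

drive_tool(
  deltas=[
    {"hand":0.55,"offset":[0,0,4],"angular":[0,0,0]},
    {"hand":0.55,"offset":[0,0,9],"angular":[0,0,0]},
    {"hand":0.55,"offset":[0,0,14],"angular":[0,0,0]},
    {"hand":1,"offset":[0.4,-6,14],"angular":[0,0,10]},
    {"hand":1,"offset":[0.8,-12,14],"angular":[0,0,20]},
    {"hand":1,"offset":[1.2,-18,14],"angular":[0,0,30]},
    {"hand":1,"offset":[1.6,-24,14],"angular":[0,0,40]},
    {"hand":1,"offset":[2,-30,14],"angular":[0,0,50]},
  ],
)

```text
time: 33.28
tool_pos: [0.5852, -0.1888, 0.3919]
tcp_rot: [0.976, 2.984, 0.0]
wrist_force: [0.2, 0.2, -0.2]
width: 0.996
```

drive_tool(
  deltas=[
    {"hand":1,"offset":[0.5,-6,0],"angular":[0,0,10]},
    {"hand":1,"offset":[0.9,-12,0],"angular":[0,0,20]},
    {"hand":1,"offset":[0.9,-18,-3],"angular":[0,0,25]},
    {"hand":1,"offset":[0.9,-21.5,-8],"angular":[0,0,25]},
    {"hand":1,"offset":[0.9,-21.5,-14],"angular":[0,0,25]},
    {"hand":1,"offset":[0.9,-21.5,-20],"angular":[0,0,25]},
    {"hand":1,"offset":[0.9,-21.5,-25],"angular":[0,0,25]},
    {"hand":1,"offset":[0.9,-21.5,-25],"angular":[0,0,25]},
  ],
)

```text
time: 34.28
tool_pos: [0.5907, -0.3996, 0.135]
tcp_rot: [-0.316, -3.116, -0.009]
wrist_force: [-1.0, 0.1, 0.6]
width: 1.0
```

```bash
python3 -c "
from h import *
raws();raws('side')"
```

```text
wrist [239, 0, 20, 67, 342] mean [ 0.4578 -0.4289] rect [ 459.5 -429.1] [ 6. 50.] ang -1.5
wrist [271, 0, 11, 65, 426] mean [ 0.4622 -0.4053] rect [ 463.3 -405.5] [ 7. 47.] ang -10.6
wrist [299, 133, 35, 99, 1377] mean [ 0.5997 -0.4012] rect [ 592.9 -399.9] [31. 92.] ang -10.1
34.325 [ 0.593  -0.4012  0.1393] [-0.63  0.38  1.57 -0.    1.19 -2.  ]
side [14, 260, 24, 32, 575] mean [-0.5229  0.1679] rect [-523.7  164.6] [ 60. 129.] ang -73.6
side [248, 260, 13, 15, 71] mean [ 0.2032 -0.0199] rect [202.8 -21.4] [59. 15.] ang -137.6
side [368, 287, 15, 33, 110] mean [ 0.5569 -0.2478] rect [ 554.6 -250. ] [112.  19.] ang -129.7
side [263, 290, 64, 107, 1531] mean [ 0.2768 -0.2551] rect [ 303.6 -280.8] [120. 354.] ang -79.4
side [388, 332, 23, 21, 152] mean [ 0.572  -0.3884] rect [ 570.7 -392.4] [52. 72.] ang -62.2
side [344, 359, 31, 14, 183] mean [ 0.446  -0.4141] rect [ 440.4 -413.3] [33. 96.] ang 173.6
34.375 [ 0.5949 -0.4025  0.1425] [-0.63  0.38  1.56 -0.    1.19 -2.  ]
```

drive_tool(
  deltas=[
    {"hand":1,"offset":[-0.2,0.1,-5],"angular":[0,0,0]},
    {"hand":1,"offset":[-0.2,0.1,-10],"angular":[0,0,0]},
    {"hand":1,"offset":[-0.2,0.1,-13],"angular":[0,0,0]},
    {"hand":1,"offset":[-0.2,0.1,-14.5],"angular":[0,0,0]},
    {"hand":1,"offset":[-0.2,0.1,-15.3],"angular":[0,0,0]},
    {"hand":1,"offset":[-0.2,0.1,-15.3],"angular":[0,0,0]},
  ],
)

```text
time: 35.12
tool_pos: [0.5933, -0.402, -0.0102]
tcp_rot: [0.317, 3.123, -0.002]
wrist_force: [0.7, 0.2, -0.1]
width: 1.002
```

drive_tool(
  deltas=[
    {"hand":0,"offset":[0,0,-0.6],"angular":[0,0,0]},
    {"hand":0,"offset":[0,0,-0.6],"angular":[0,0,0]},
    {"hand":0,"offset":[0,0,-0.6],"angular":[0,0,0]},
    {"hand":0,"offset":[0,0,-0.6],"angular":[0,0,0]},
    {"hand":0,"offset":[0,0,-0.6],"angular":[0,0,0]},
  ],
)

```text
time: 35.75
tool_pos: [0.5925, -0.4014, -0.0174]
tcp_rot: [0.317, 3.125, -0.001]
wrist_force: [-0.9, 0.3, 2.2]
width: 0.335
```

drive_tool(
  deltas=[
    {"hand":0,"offset":[0,0,5],"angular":[0,0,0]},
    {"hand":0,"offset":[0,0,10.5],"angular":[0,0,0]},
    {"hand":0,"offset":[0,0,16],"angular":[0,0,-9]},
    {"hand":0,"offset":[0,1,21.5],"angular":[0,0,-18]},
    {"hand":0,"offset":[0,3,27],"angular":[0,0,-27]},
    {"hand":0,"offset":[0,6,32],"angular":[0,0,-36]},
    {"hand":0,"offset":[0,10,36],"angular":[0,0,-45]},
    {"hand":0,"offset":[-0.4,14,40],"angular":[0,0,-54]},
  ],
)

```text
time: 36.75
tool_pos: [0.5878, -0.2599, 0.383]
tcp_rot: [-1.708, -2.636, -0.0]
wrist_force: [1.3, -0.1, -0.3]
width: 0.336
```

drive_tool(
  deltas=[
    {"hand":0,"offset":[-0.5,5,0],"angular":[0,0,-9]},
    {"hand":0,"offset":[-1,10.5,0],"angular":[0,0,-18]},
    {"hand":0,"offset":[-1.3,16,0],"angular":[0,0,-21]},
    {"hand":0,"offset":[-1.6,21.5,0],"angular":[0,0,-21]},
    {"hand":0,"offset":[-2,27,0],"angular":[0,0,-21]},
    {"hand":0,"offset":[-2.3,32.5,0],"angular":[0,0,-21]},
    {"hand":0,"offset":[-2.3,37.4,0],"angular":[0,0,-21]},
    {"hand":0,"offset":[-2.3,37.4,0],"angular":[0,0,-21]},
  ],
)

```text
time: 37.75
tool_pos: [0.5644, 0.1162, 0.3814]
tcp_rot: [-2.148, -2.291, 0.0]
wrist_force: [0.1, -1.2, -0.7]
width: 0.337
```

drive_tool(
  deltas=[
    {"hand":0,"offset":[0,0,-4],"angular":[0,0,0]},
    {"hand":0,"offset":[0,0,-8],"angular":[0,0,0]},
    {"hand":0,"offset":[0,0,-11],"angular":[0,0,0]},
    {"hand":0,"offset":[0,0,-13],"angular":[0,0,0]},
    {"hand":0,"offset":[0,0,-13],"angular":[0,0,0]},
    {"hand":0.55,"offset":[0,0,-13],"angular":[0,0,0]},
    {"hand":0.55,"offset":[0,0,-13],"angular":[0,0,0]},
    {"hand":0.55,"offset":[0,0,-13],"angular":[0,0,0]},
  ],
)

```text
time: 38.75
tool_pos: [0.5659, 0.113, 0.2534]
tcp_rot: [2.153, 2.286, 0.003]
wrist_force: [0.1, 0.1, 1.2]
width: 0.552
```

drive_tool(
  deltas=[
    {"hand":0.55,"offset":[0,0,4],"angular":[0,0,0]},
    {"hand":0.55,"offset":[0,0,9],"angular":[0,0,0]},
    {"hand":0.55,"offset":[0,0,14],"angular":[0,0,0]},
    {"hand":1,"offset":[-1,-6,14],"angular":[0,0,10]},
    {"hand":1,"offset":[-2,-12,14],"angular":[0,0,20]},
    {"hand":1,"offset":[-3.5,-18,14],"angular":[0,0,30]},
    {"hand":1,"offset":[-5,-23.5,14],"angular":[0,0,40]},
    {"hand":1,"offset":[-6.5,-29,14],"angular":[0,0,50]},
  ],
)

```text
time: 39.75
tool_pos: [0.502, -0.1713, 0.3928]
tcp_rot: [1.013, 2.972, -0.0]
wrist_force: [1.0, -0.2, -0.5]
width: 0.994
```

drive_tool(
  deltas=[
    {"hand":1,"offset":[-1.5,-5.5,0],"angular":[0,0,10]},
    {"hand":1,"offset":[-3,-11,0],"angular":[0,0,20]},
    {"hand":1,"offset":[-4.5,-16.5,-2],"angular":[0,0,30]},
    {"hand":1,"offset":[-6,-21,-5],"angular":[0,0,30]},
    {"hand":1,"offset":[-6,-23.6,-10],"angular":[0,0,30]},
    {"hand":1,"offset":[-6,-23.6,-16],"angular":[0,0,30]},
    {"hand":1,"offset":[-6,-23.6,-22],"angular":[0,0,30]},
    {"hand":1,"offset":[-6,-23.6,-25],"angular":[0,0,30]},
  ],
)

```text
time: 40.75
tool_pos: [0.4407, -0.4041, 0.1381]
tcp_rot: [-0.219, -3.13, -0.006]
wrist_force: [-0.3, -0.1, -0.4]
width: 1.0
```

```bash
python3 -c "
from h import *
raws();raws('side')"
```

```text
wrist [209, 0, 187, 54, 5030] mean [ 0.304  -0.4172] rect [ 297.8 -396.5] [ 33. 145.] ang 90.8
wrist [607, 0, 24, 6, 79] mean [ 0.3292 -0.1495] rect [ 330.1 -147.5] [18.  4.] ang 87.3
wrist [288, 132, 35, 98, 1359] mean [ 0.4481 -0.4149] rect [ 441.8 -414.5] [30. 92.] ang -6.3
40.8 [ 0.4393 -0.4026  0.1347] [-0.78  0.18  1.84 -0.    1.13 -2.21]
side [14, 260, 24, 32, 576] mean [-0.523   0.1679] rect [-523.8  164.6] [ 61. 129.] ang -73.5
side [300, 300, 20, 31, 120] mean [ 0.3403 -0.2256] rect [ 338.5 -226.7] [110.  18.] ang -137.1
side [297, 343, 30, 54, 508] mean [ 0.2981 -0.3852] rect [ 298.4 -378.1] [ 30. 171.] ang -81.9
40.85 [ 0.44   -0.4032  0.1374] [-0.78  0.17  1.84 -0.    1.14 -2.21]
```

drive_tool(
  deltas=[
    {"hand":1,"offset":[0,0,-2],"angular":[0,0,0]},
    {"hand":1,"offset":[0,0,-4],"angular":[0,0,0]},
    {"hand":1,"offset":[0,0,-4],"angular":[0,0,0]},
    {"hand":1,"offset":[0,0,-4],"angular":[0,0,0]},
  ],
)

```text
time: 41.35
tool_pos: [0.4429, -0.406, 0.1026]
tcp_rot: [0.219, 3.133, -0.001]
wrist_force: [0.3, -0.3, 0.0]
width: 1.0
```

drive_tool(
  deltas=[
    {"hand":1,"offset":[-0.1,-0.85,-4],"angular":[0,0,0]},
    {"hand":1,"offset":[-0.1,-0.85,-8],"angular":[0,0,0]},
    {"hand":1,"offset":[-0.1,-0.85,-10.5],"angular":[0,0,0]},
    {"hand":1,"offset":[-0.1,-0.85,-11.5],"angular":[0,0,0]},
    {"hand":1,"offset":[-0.1,-0.85,-11.5],"angular":[0,0,0]},
  ],
)

```text
time: 41.98
tool_pos: [0.4418, -0.4144, -0.0127]
tcp_rot: [0.219, 3.134, -0.0]
wrist_force: [0.4, 0.0, 0.3]
width: 1.0
```

drive_tool(
  deltas=[
    {"hand":0,"offset":[0,0,-0.6],"angular":[0,0,0]},
    {"hand":0,"offset":[0,0,-0.6],"angular":[0,0,0]},
    {"hand":0,"offset":[0,0,-0.6],"angular":[0,0,0]},
    {"hand":0,"offset":[0,0,-0.6],"angular":[0,0,0]},
    {"hand":0,"offset":[0,0,-0.6],"angular":[0,0,0]},
  ],
)

```text
time: 42.6
tool_pos: [0.4421, -0.4148, -0.018]
tcp_rot: [0.219, 3.133, -0.002]
wrist_force: [0.1, 0.0, 4.9]
width: 0.337
```

drive_tool(
  deltas=[
    {"hand":0,"offset":[0,0,5],"angular":[0,0,0]},
    {"hand":0,"offset":[0,0,10.5],"angular":[0,0,0]},
    {"hand":0,"offset":[0,0,16],"angular":[0,0,-9]},
    {"hand":0,"offset":[1,1,21.5],"angular":[0,0,-18]},
    {"hand":0,"offset":[2,3,27],"angular":[0,0,-27]},
    {"hand":0,"offset":[3,6,32],"angular":[0,0,-36]},
    {"hand":0,"offset":[4,10,36],"angular":[0,0,-45]},
    {"hand":0,"offset":[5,14,40],"angular":[0,0,-54]},
  ],
)

```text
time: 43.6
tool_pos: [0.4914, -0.2729, 0.382]
tcp_rot: [-1.625, -2.688, -0.0]
wrist_force: [1.3, 0.1, -0.7]
width: 0.338
```

drive_tool(
  deltas=[
    {"hand":0,"offset":[1,5,0],"angular":[0,0,-8]},
    {"hand":0,"offset":[2,10.5,0],"angular":[0,0,-16]},
    {"hand":0,"offset":[3,16,0],"angular":[0,0,-24.5]},
    {"hand":0,"offset":[4,21.5,0],"angular":[0,0,-24.5]},
    {"hand":0,"offset":[5.5,27,0],"angular":[0,0,-24.5]},
    {"hand":0,"offset":[6.5,32.5,0],"angular":[0,0,-24.5]},
    {"hand":0,"offset":[7.35,38.5,0],"angular":[0,0,-24.5]},
    {"hand":0,"offset":[7.35,38.8,0],"angular":[0,0,-24.5]},
  ],
)

```text
time: 44.6
tool_pos: [0.5646, 0.1177, 0.3798]
tcp_rot: [-2.145, -2.293, 0.001]
wrist_force: [-0.4, -1.1, -1.3]
width: 0.334
```

drive_tool(
  deltas=[
    {"hand":0,"offset":[0,0,-1],"angular":[0,0,0]},
    {"hand":0,"offset":[0,0,-2],"angular":[0,0,0]},
    {"hand":0,"offset":[0,0,-2],"angular":[0,0,0]},
  ],
)

```text
time: 44.98
tool_pos: [0.5642, 0.1123, 0.3592]
tcp_rot: [-2.154, -2.285, 0.004]
wrist_force: [-0.2, 0.1, -0.6]
width: 0.333
```

drive_tool(
  deltas=[
    {"hand":0,"offset":[0.1,0,-4],"angular":[0,0,0]},
    {"hand":0,"offset":[0.1,0,-8],"angular":[0,0,0]},
    {"hand":0,"offset":[0.1,0,-11],"angular":[0,0,0]},
    {"hand":0,"offset":[0.1,0,-11],"angular":[0,0,0]},
    {"hand":0.55,"offset":[0.1,0,-11],"angular":[0,0,0]},
    {"hand":0.55,"offset":[0.1,0,-11],"angular":[0,0,0]},
    {"hand":0.55,"offset":[0.1,0,-11],"angular":[0,0,0]},
  ],
)

```text
time: 45.85
tool_pos: [0.567, 0.1139, 0.2528]
tcp_rot: [2.151, 2.287, 0.004]
wrist_force: [-0.5, 0.5, -0.2]
width: 0.546
```

drive_tool(
  deltas=[
    {"hand":0.55,"offset":[0,0,4],"angular":[0,0,0]},
    {"hand":0.55,"offset":[0,0,9],"angular":[0,0,0]},
    {"hand":1,"offset":[0,0,15],"angular":[0,0,0]},
    {"hand":1,"offset":[0,0,15],"angular":[0,0,10]},
    {"hand":1,"offset":[0,4,15],"angular":[0,0,20]},
    {"hand":1,"offset":[-1,8,15],"angular":[0,0,30]},
    {"hand":1,"offset":[-2,12,15],"angular":[0,0,40]},
    {"hand":1,"offset":[-3,16,15],"angular":[0,0,50]},
  ],
)

```text
time: 46.85
tool_pos: [0.5358, 0.2752, 0.4019]
tcp_rot: [0.975, 2.985, 0.001]
wrist_force: [0.5, 0.8, -0.0]
width: 0.999
```

drive_tool(
  deltas=[
    {"hand":1,"offset":[-1,4,0],"angular":[0,0,10]},
    {"hand":1,"offset":[-2,8,0],"angular":[0,0,20]},
    {"hand":1,"offset":[-2.9,9.5,0],"angular":[0,0,30]},
    {"hand":1,"offset":[-2.9,9.5,-4],"angular":[0,0,40]},
    {"hand":1,"offset":[-2.9,9.5,-8],"angular":[0,0,43.5]},
    {"hand":1,"offset":[-2.9,9.5,-13],"angular":[0,0,43.5]},
    {"hand":1,"offset":[-2.9,9.5,-18],"angular":[0,0,43.5]},
    {"hand":1,"offset":[-2.9,9.5,-18],"angular":[0,0,43.5]},
  ],
)

```text
time: 47.85
tool_pos: [0.504, 0.367, 0.2162]
tcp_rot: [0.192, -3.127, 0.008]
wrist_force: [0.4, -0.3, -1.0]
width: 1.002
```

```bash
python3 - <<'E'
from h import *
c=cam('wrist','w14.png')
a=cam('side');b=cam('scene')
s=bot.read_state();print(s['time'],s['tool_pos'],s['tcp_rot'],s['q'])
C=(.565,.1135,.29)
print(proj(a,C),proj(b,C))
f=lambda im,u,v,r:cv2.resize(im[v-r:v+r,u-r:u+r],(400,400),interpolation=cv2.INTER_CUBIC)
cv2.imwrite('pics/m14.png',np.hstack([f(a['frame'],350,195,60),f(b['frame'],262,200,60)]))
h=cv2.cvtColor(c['frame'],cv2.COLOR_BGR2HSV);m=(((h[...,0]<6)|(h[...,0]>174))&(h[...,1]>180)&(h[...,2]>90)).astype(np.uint8)
n,l,st,ce=cv2.connectedComponentsWithStats(m)
print([(st[i].tolist(),ce[i].round(1).tolist()) for i in range(1,n) if st[i,4]>100])
for n in('side','scene'):
    q={'side':a,'scene':b}[n];h=cv2.cvtColor(q['frame'],cv2.COLOR_BGR2HSV)
    m=((h[...,2]>140)&(h[...,1]>20)&(h[...,1]<140)&(h[...,0]>15)&(h[...,0]<40)).astype(np.uint8)
    k,l,st,ce=cv2.connectedComponentsWithStats(m);print(n,[st[i].tolist() for i in range(1,k) if 25<st[i,4]<600])
E
```

```text
48.0 [0.50848649 0.36985122 0.22414354] [-0.19189422  3.1320116   0.00334665] [ 5.89254658e-01  1.62525948e-01  1.68789259e+00 -2.59604690e-05
  1.28689797e+00 -1.10391883e+00]
[351.70140296 168.81846562] [259.59774006 185.61513898]
[([288, 150, 7, 38, 123], [290.9, 167.9]), ([342, 150, 7, 38, 124], [345.3, 168.6])]
side [[258, 24, 27, 12, 124], [230, 31, 24, 10, 90], [306, 32, 27, 25, 112], [256, 38, 9, 13, 43], [245, 50, 22, 22, 90], [0, 56, 11, 64, 373], [288, 61, 7, 12, 50], [295, 75, 26, 10, 74], [150, 103, 35, 39, 199], [117, 155, 40, 42, 203], [341, 173, 25, 24, 380], [287, 174, 16, 18, 32], [298, 184, 14, 6, 27], [117, 211, 32, 25, 129], [390, 211, 16, 11, 32], [170, 233, 19, 29, 44], [143, 235, 43, 42, 164], [309, 237, 16, 16, 31], [140, 262, 19, 19, 40], [177, 265, 27, 30, 97]]
scene [[0, 0, 165, 167, 364], [381, 0, 35, 20, 72], [395, 0, 22, 12, 47], [411, 0, 229, 127, 561], [418, 12, 222, 125, 523], [417, 20, 79, 45, 175], [497, 65, 143, 81, 333], [468, 180, 56, 8, 117], [244, 186, 30, 38, 544], [420, 203, 8, 58, 268], [210, 211, 8, 15, 85], [278, 216, 10, 44, 168], [245, 261, 8, 13, 79], [205, 262, 12, 17, 103], [442, 262, 21, 29, 49], [428, 265, 10, 32, 64], [169, 269, 35, 5, 68], [448, 313, 16, 33, 85], [486, 327, 52, 5, 83], [626, 330, 14, 26, 205]]
```

drive_tool(
  deltas=[
    {"hand":1,"offset":[0,0,-4],"angular":[0,0,0]},
    {"hand":1,"offset":[0,0,-8],"angular":[0,0,0]},
    {"hand":1,"offset":[0,0,-12],"angular":[0,0,0]},
    {"hand":1,"offset":[0,0,-15],"angular":[0,0,0]},
    {"hand":1,"offset":[0,0,-15],"angular":[0,0,0]},
    {"hand":1,"offset":[0,0,-15],"angular":[0,0,0]},
  ],
)

```text
time: 48.75
tool_pos: [0.5094, 0.3704, 0.0744]
tcp_rot: [-0.192, 3.131, 0.004]
wrist_force: [0.2, 0.1, 0.0]
width: 0.997
```

```bash
python3 - <<'E'
from h import *
s=bot.read_state();print(s['time'],s['tool_pos'],s['tcp_rot'],s['width'])
c=cam('wrist')
h=cv2.cvtColor(c['frame'],cv2.COLOR_BGR2HSV);m=(((h[...,0]<6)|(h[...,0]>174))&(h[...,1]>180)&(h[...,2]>90)).astype(np.uint8)
n,l,st,ce=cv2.connectedComponentsWithStats(m)
print([(st[i].tolist(),ce[i].round(1).tolist()) for i in range(1,n) if st[i,4]>100])
m=((abs(h[...,0].astype(int)-25)<5)&(h[...,1]>170)&(h[...,2]>120)).astype(np.uint8)
ys,xs=np.nonzero(m);sel=ys<ys.min()+30
print('yellow top edge',ys.min(),xs[sel].min(),xs[sel].max())
e=[(x,ys[xs==x].min()) for x in(xs[sel].min()+10,xs[sel].max()-10)];P=[ray(c,u,.011)[:2] for u in e];d=P[1]-P[0];print(e,np.round(P,4),np.degrees(np.arctan2(d[1],d[0])))
E
```

```text
48.75 [0.50935997 0.37038695 0.07443558] [-0.19171287  3.13119599  0.00405552] 0.9969263605727587
[([262, 172, 17, 69, 632], [270.0, 204.2]), ([350, 172, 15, 69, 600], [356.5, 204.6])]
yellow top edge 115 206 420
[(np.int64(216), np.int64(115)), (np.int64(410), np.int64(115))] [[0.4564 0.2942]
 [0.4401 0.4267]] 97.02950913911565
```

drive_tool(
  deltas=[
    {"hand":1,"offset":[-0.3,-0.28,-2.5],"angular":[0,0,0]},
    {"hand":1,"offset":[-0.3,-0.28,-5],"angular":[0,0,0]},
    {"hand":1,"offset":[-0.3,-0.28,-7],"angular":[0,0,0]},
    {"hand":1,"offset":[-0.3,-0.28,-8],"angular":[0,0,0]},
    {"hand":1,"offset":[-0.3,-0.28,-8],"angular":[0,0,0]},
  ],
)

```text
time: 49.42
tool_pos: [0.504, 0.366, -0.0092]
tcp_rot: [0.192, -3.135, 0.001]
wrist_force: [0.6, -0.7, -0.4]
width: 1.004
```

drive_tool(
  deltas=[
    {"hand":0,"offset":[0,0,0],"angular":[0,0,0]},
    {"hand":0,"offset":[0,0,0],"angular":[0,0,0]},
    {"hand":0,"offset":[0,0,0],"angular":[0,0,0]},
    {"hand":0,"offset":[0,0,0],"angular":[0,0,0]},
    {"hand":0,"offset":[0,0,0],"angular":[0,0,0]},
  ],
  force=40,
)

```text
time: 50.05
tool_pos: [0.5058, 0.3674, -0.0057]
tcp_rot: [-0.192, 3.132, 0.003]
wrist_force: [-2.9, -0.6, 10.0]
width: 0.474
```

drive_tool(
  deltas=[
    {"hand":0,"offset":[0,0,1],"angular":[0,0,0]},
    {"hand":0,"offset":[0,0,4],"angular":[0,0,0]},
    {"hand":0,"offset":[0,0,9],"angular":[0,0,0]},
    {"hand":0,"offset":[0,0,15],"angular":[0,0,0]},
    {"hand":0,"offset":[0,0,21],"angular":[0,0,0]},
    {"hand":0,"offset":[0,0,27],"angular":[0,0,0]},
    {"hand":0,"offset":[0,0,33],"angular":[0,0,0]},
    {"hand":0,"offset":[0,0,38],"angular":[0,0,0]},
  ],
)

```text
time: 51.05
tool_pos: [0.5038, 0.3658, 0.3738]
tcp_rot: [-0.192, 3.134, 0.001]
wrist_force: [0.9, 0.1, -3.3]
width: 0.473
```

drive_tool(
  deltas=[
    {"hand":0,"offset":[1,-4,0],"angular":[0,0,-1]},
    {"hand":0,"offset":[2,-8,0],"angular":[0,0,-2]},
    {"hand":0,"offset":[3,-13,0],"angular":[0,0,-3.5]},
    {"hand":0,"offset":[4,-18,0],"angular":[0,0,-3.5]},
    {"hand":0,"offset":[5,-22,0],"angular":[0,0,-3.5]},
    {"hand":0,"offset":[6.2,-25.3,0],"angular":[0,0,-3.5]},
    {"hand":0,"offset":[6.2,-25.3,0],"angular":[0,0,-3.5]},
    {"hand":0,"offset":[6.2,-25.3,0],"angular":[0,0,-3.5]},
  ],
)

```text
time: 52.05
tool_pos: [0.5655, 0.1132, 0.3707]
tcp_rot: [0.095, -3.139, -0.001]
wrist_force: [-0.4, 0.6, -3.3]
width: 0.471
```

drive_tool(
  deltas=[
    {"hand":0,"offset":[0,0,-2],"angular":[0,0,0]},
    {"hand":0,"offset":[0,0,-3],"angular":[0,0,0]},
    {"hand":0,"offset":[0,0,-3],"angular":[0,0,0]},
    {"hand":0,"offset":[0,0,-3],"angular":[0,0,0]},
  ],
)

```text
time: 52.55
tool_pos: [0.566, 0.1134, 0.341]
tcp_rot: [0.097, -3.14, 0.0]
wrist_force: [0.3, 0.1, -2.2]
width: 0.472
```

drive_tool(
  deltas=[
    {"hand":0,"offset":[0.15,0.08,-1.5],"angular":[0,0,0]},
    {"hand":0,"offset":[0.15,0.08,-3],"angular":[0,0,0]},
    {"hand":0,"offset":[0.15,0.08,-4],"angular":[0,0,0]},
    {"hand":0,"offset":[0.15,0.08,-4.6],"angular":[0,0,0]},
    {"hand":0,"offset":[0.15,0.08,-4.6],"angular":[0,0,0]},
  ],
)

```text
time: 53.18
tool_pos: [0.5672, 0.1137, 0.2943]
tcp_rot: [0.096, -3.139, 0.0]
wrist_force: [-0.0, -0.4, -2.8]
width: 0.472
```

drive_tool(
  deltas=[
    {"hand":0,"offset":[0,0,-0.3],"angular":[0,0,0]},
    {"hand":0,"offset":[0,0,-0.6],"angular":[0,0,0]},
    {"hand":0,"offset":[0,0,-0.9],"angular":[0,0,0]},
    {"hand":0,"offset":[0,0,-0.9],"angular":[0,0,0]},
  ],
)

```text
time: 53.68
tool_pos: [0.5673, 0.1138, 0.2856]
tcp_rot: [0.096, -3.139, 0.0]
wrist_force: [-0.1, 0.3, -2.8]
width: 0.472
```

No contact yet: the underside is about 2 mm above the seat.

drive_tool(
  deltas=[
    {"hand":0,"offset":[0,0,-0.2],"angular":[0,0,0]},
    {"hand":0,"offset":[0,0,-0.4],"angular":[0,0,0]},
    {"hand":0,"offset":[0,0,-0.5],"angular":[0,0,0]},
    {"hand":0,"offset":[0,0,-0.5],"angular":[0,0,0]},
  ],
)

```text
time: 54.18
tool_pos: [0.5678, 0.1139, 0.2833]
tcp_rot: [-0.096, 3.138, 0.0]
wrist_force: [-1.9, -0.1, 5.8]
width: 0.471
```

drive_tool(
  deltas=[
    {"hand":1,"offset":[0,0,0.2],"angular":[0,0,0]},
    {"hand":1,"offset":[0,0,0.3],"angular":[0,0,0]},
    {"hand":1,"offset":[0,0,0.3],"angular":[0,0,0]},
    {"hand":1,"offset":[0,0,0.3],"angular":[0,0,0]},
    {"hand":1,"offset":[0,0,3],"angular":[0,0,0]},
    {"hand":1,"offset":[0,0,8],"angular":[0,0,0]},
    {"hand":1,"offset":[0,0,13],"angular":[0,0,0]},
    {"hand":1,"offset":[0,0,13],"angular":[0,0,0]},
  ],
)

```text
time: 55.18
tool_pos: [0.5697, 0.1142, 0.4175]
tcp_rot: [-0.096, 3.129, 0.002]
wrist_force: [0.0, 0.3, -0.0]
width: 0.996
```

```bash
python3 - <<'E'
from h import *
c=cam('wrist');b=cam('scene');a=cam('side')
s=bot.read_state();print(s['time'],s['tool_pos'],s['wrist_force'],s['width'])
f=lambda im,u,v,r:cv2.resize(im[v-r:v+r,u-r:u+r],(240,240),interpolation=cv2.INTER_CUBIC)
w=cv2.resize(c['frame'][60:300,150:490],None,fx=1.6,fy=1.6)
r=np.vstack([f(b['frame'],265,225,60),f(a['frame'],365,270,130)])[:]
cv2.imwrite('pics/m15.png',np.hstack([cv2.copyMakeBorder(w,0,480-w.shape[0],0,0,0),r]))
E
```

```text
55.325 [0.56728493 0.11380214 0.41014794] [0.21144826 1.02855563 0.21843625] 0.9991773906048836
```

View pics/m15.png

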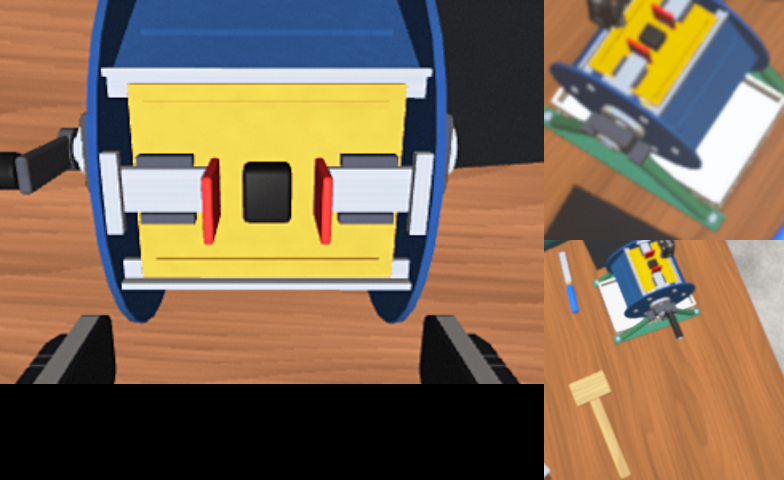

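```bash
python3 -c "
from h import *
print(bot.finish_job())"
```

```text
the job is handed in; nothing more can be done
None
```

The job is handed in, at about 55 s of the 210 s allowed. The one thing I never saw directly is the waxed handles lying in the tray, because the barrel hides the middle of it.

**What I did:**
- Unclipped the cover and laid it tabs up on the mat.
- Cranked the barrel to port-down, rocking it a few degrees either side, then turned it back to the top.
- Put the three raw handles I could see into the barrel; no fourth showed up on the bench.
- Clipped the cover back on.

**Last checks:**
- **Waxed handles:** after the dump, the view through the open port showed the barrel empty, and no waxed handle was seen on the bench. A colour search for dark handles in the visible part of the tray found nothing.
- **Raw handles:** before closing, pale wood showed inside the port in both cameras and none was left on the bench.
- **Port angle:** the crank returned to within about 0.2 mm of its starting position.
- **Cover:** it met the seat at exactly the predicted height. The last picture shows it between the lips, with both bolts under their keepers and both tabs sprung out.
- **Other tools:** no move was made near the mallet, chisel or plane. The last picture shows the mallet and chisel in place; the plane was not in it.

**Disagreement:** the fingertips sat about 27–30 mm higher than the reported tool position implied. My first attempt on the tabs therefore closed above them without contact. I allowed for this offset in every later grasp.

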